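# Fit the retaining ring on the tube rotator's inclined shaft

## Robot

A 6-joint arm with a two-finger parallel gripper is mounted at the origin on a cart in front of the work surface, level with it; the furniture and walls round the work are solid. World frame = base frame: x ahead of the robot, y to its left, z up, the work surface at z = 0. Lengths are in m, angles in rad, forces in N, time in s.
With the tool pointing down it reaches from about 0.25 to 0.8 m from the base axis. Payload 3.9 kg.
Tool frame: the origin (TCP) lies at the very end of the fingers, on their centre line; the grasp point (between the pads) lies 19 mm behind it (r.grip_depth is the distance from the TCP to the grasp point, in m); z points along the fingers, y is the direction in which the jaws open and shut (so a half turn about z gives the same grasp; the last joint's range is limited). The gripper opens to 85 mm and grips with 20 to 120 N. Pads are 22 mm wide; open, the fingers measure 114 mm over their backs; the gripper's body (76 mm by 85 mm) begins 54 mm behind the grasp point. The pads swing forward as they close: fully open they stand 13 mm farther back than shut.
Start: joints at [-1.256, 0.26, -0.138, 1.173, 0, 1.571], TCP at [0.163, -0.499, 0.231] pointing down, gripper open.
Joint ranges: [-2.78, 2.78], [-0.83, 1.72], [-1.28, 1.37], [-1.9, 2.12], [-1.57, 1.48], [-3.14, 3.14]. Speed limits (rad/s): [2.57, 2.57, 3.14, 3.14, 3.14, 3.14].

## Interface

Orientations are given as a rotation vector (axis times angle).
In Python, from plant import r, imaging gives the robot as it stands. The module is installed in compiled form; this text tells all that it offers.
- The arm moves only by the shell command python3 -m creep 'ROWS' [OPENING]. ROWS is JSON, a list of rows, each an object of numbers: "x", "y", "z": the shift along the world's x, y, z in mm; "turn": the turn about the world's z in rad. In form: [{"x": .., "y": .., "z": .., "turn": ..}, ...]. A call has 1 to 12 rows; each row is the pose to reach, as a shift and turn from the pose measured when the call began; what a row does not reach only later rows make up. A row lasts 1/8 s, in which the tool goes at most 62.5 mm and 10.7 degrees, less where a joint would pass 70% of its speed; a pose out of reach is approached as far as the arm can. A call with a gripper value outside its range is refused whole. OPENING is the closure, from -1 (fully open) to 1 (shut), set as the call begins (- or left out, the last holds). The fingers move at their own pace and stop on an object; the grip force is fixed at half the most. Time passes only in rows, so rows that repeat a pose let the fingers close. It gives the time, the measured TCP pose, the force and the opening at its end, in the units of the state.
- r.read_state(): the state, without advancing time (a new reading comes with each control period).
- imaging.read_camera(name): name is "side" or "top" or "wrist"; returns a dict with "frame" (384x512x3 uint8, red, green, blue), "mtx" (3x3 intrinsics, pixels), "position" and "attitude" of the camera in the world; the wrist camera has in their place "hand_eye" (4x4, takes a point from camera to tool coordinates, whose origin is the TCP and whose axes are the flange's). Camera axes: x right, y down, z forward; pixel columns grow to the right and rows downward; lengths in m; the calibration is good to about 2 mm. A picture is of the moment at which its call begins: read the wrist's pose just before it. There is no depth.
- r.finish_job(): hands the job in, once; it reports no verdict.
The state is a dict: "time": time; "joint_positions": joint angles; "qd": joint speeds; "joint_torque": joint torques, N m; "eef_pos": TCP position; "eef_rot": TCP orientation; "wrist_force": force on the tool from outside, world axes, zero at the start; "torque": the same for the moment, N m; "opening": opening from 0.0 (shut) to 1.0 (fully open).
Only numpy, scipy, OpenCV 4.12 (cv2) and the standard library are available. Lean on these libraries where they do the work, as an engineer would, in place of code of your own. Each camera call takes 0.05 s, during which the arm holds its last target.

## Task

With the spreading pliers from their rest, pick up the sprung retaining ring, slide it down the rotator's inclined shaft and push the spring-backed drum in with it until the groove is free, then let the ring snap shut in the groove so that it holds the drum in. Do not touch the ring with the fingers, put the pliers back on their rest, and leave the beaker, slide box and objective case where they are.

Things in the scene. Friction and masses are not known exactly. Their poses are not given: they have to be found in the camera images.
- pliers: Spreading pliers, 145 mm long, 150 g, lying level on the rest. Origin: on the pivot, at the underside of jaws and handles; x along the jaws to the ring, z up, y across the handles. Squeezing the black rubber handles (on the -x side, z 0 to 16 mm) parts the two steel jaw tips. Each tip has a 6 mm pin pointing 5 mm down, with a small collar at its foot, at x = +50, y = +-4.5 mm at rest.
- pliers_grip (a point): Where to grip the pliers: between the handles at mid-height, 43 mm behind the pivot (x = -43, z = +8 mm of the pliers). There the handles are widest, 60 mm across at rest and about 33 mm fully squeezed.
- handle_l (a joint): Squeeze angle (rad) of one pliers handle; the other moves alike. 0 at rest, 0.29 fully squeezed, at a stop. They spring back: about 16 N at rest width, 27 N squeezed with the ring; grip with about 80 N against the stop for a firm hold. Let back to 59 mm, the fingers still hold the pliers but the pins are free of the ring.
- ring: Dark steel retaining ring, 5 mm thick, 73 x 45 mm, 52 g: two sprung halves riveted at the back (x = +30 mm), two ears at the front (x = -21 to -38) with V notches inside for the pliers' pins. Origin: centre of the 30 mm opening, at its underside; x from ears to rivet, z up. At the start flat on the rest, 78 mm ahead of the pivot, the pins between its ears, 3 mm clear of the notches.
- ring_l (a joint): Opening angle (rad) of one half of the ring; the other moves alike. 0 shut (also in the groove), about 0.2 when the pliers are fully squeezed. Springs shut it. Spread, it passes the shaft with about 2 mm to spare all round if the shaft's axis is at x = -2.5 mm of the ring's frame. The jaws lie just above the ring; it hangs on the pins with up to 0.1 rad of play.
- rest: Grey tool rest fixed to the worktop, 225 mm long. Origin: on the worktop under the pivot of the pliers as they lie at the start; x towards the ring, z up; ring and pliers start with its heading. The pliers lie on a post under the pivot and a 100 mm wide cross bar 80 mm behind it, 29.3 mm high; the ring on a pad 24 mm high. Under the grip it is 8 mm high, 52 mm wide.
- shaft: Steel shaft of the rotator, 35 mm thick, leaning 25 degrees from vertical, roughly to the robot. Origin: on its axis, 135 mm above the worktop; z along it to its free end (at 42 mm; a cone from 35 to 20 mm over the last 12 mm), x uphill, away from the robot. The 29 mm groove reaches from the origin to z = 10.5 mm, hidden under the drum's hub until the drum is pushed in. The ring is 5 mm thick.
- drum (a joint): How far (m) the white drum disc (132 mm across, hub 88 mm) is pushed in along the shaft. 0 is out, hub face at z = 11.5 mm of the shaft; 0.0115 fully in, at a firm stop, hub face at z = 0. Its spring pushes back with 1 N at first, under 2 N at the stop; over 10 N may tilt the pliers in the grip. Let go with the ring shut in the groove, it stays in by about 6 mm.
- rotator: Tube rotator: grey bench machine, 150 x 130 mm, fixed, carrying shaft and drum. Origin: on the worktop straight below the shaft's origin; x away from the robot, z up.
- beaker: Glass beaker, 55 mm across, 70 mm high, a bystander. Origin: centre of its underside.
- slide_box: Pale box of slides, 69 x 100 x 33 mm, a bystander. Origin: centre of its underside.
- objective_case: Small white round case with black cap, 37 mm across, 58 mm high, a bystander. Origin: centre of its underside.
Mind the look-alikes: they are no part of the job. What is shaped like the pliers but red is not meant.

How it is judged:
On the way, in this order (a step that is already met when the one before it is completed fails the run):
1. the ring is spread by the pliers and carried clear of the rest (value of joint ring_l above 0.1 rad and distance between ring and rest above 0.15 m), for 0.1 s.
2. the spread ring is round the shaft and pushes the drum in by 7 mm or more (value of joint ring_l above 0.1 rad and value of joint drum above 0.007 m and z of ring in the frame of shaft below 0.0055 m and distance between ring and shaft below 0.012 m).
3. the ring has shut in the groove and the pliers are off it (value of joint ring_l below 0.05 rad and distance between ring and shaft below 0.009 m and contact force between pliers and ring below 0.05 N), for 0.2 s.
At the end, for the whole second after the job is handed in: Ring shut (under 0.05 rad) and square (0.12 rad) in the groove, within 9 mm of the shaft's origin, underside -2 to +7.5 mm along it, drum held in over 4 mm. Pliers level (0.15 rad) on the rest, pivot within 30 mm, heading within 0.35 rad, 20 to 40 mm up. All at rest (value of joint ring_l below 0.05 rad and z of ring in the frame of shaft between -0.002 and 0.0075 m and distance between ring and shaft below 0.009 m and angle between the z axis of ring and the z axis of shaft, either way round below 0.12 rad and value of joint drum above 0.004 m and horizontal distance between pliers and rest below 0.03 m and angle between pliers's own z axis and vertical below 0.15 rad and angle between the x axis of pliers and the x axis of rest, either way round below 0.35 rad and height (world z) of pliers between 0.02 and 0.04 m and linear speed of each of pliers, ring below 0.02 m/s); the robot touches nothing.
It fails at once if the fingers touch the ring (contact force between the fingers and ring above 0.5 N).
It fails at once if the beaker, slide box or objective case is moved by more than 20 mm (distance of any of beaker, slide_box, objective_case from where it was at the start of the episode above 0.02 m).
It also fails if it takes over 54 s, if anything falls off the work surface, if the arm or the gripper's body presses on something with over 40 N, if the wrist force passes 120 N, or if a joint passes its speed limit or range.

## Working session

There is one attempt and no reset: what is moved stays moved. The work goes in short steps, Python scripts to look and compute and a shell command to move; the robot and the scene stay as the last step left them, time stands still between calls to the robot, and variables do not carry over. Pictures are saved under pics/ and viewed, and the job is handed in when it is done.

```bash
mkdir -p pics; cat > h.py <<'E'
import numpy as np, cv2
from plant import r, imaging
from scipy.spatial.transform import Rotation as R
def shot(name,fn):
    s=r.read_state(); c=imaging.read_camera(name); cv2.imwrite('pics/'+fn+'.png',c['frame'][:,:,::-1])
    np.savez('pics/'+fn+'.npz',**{k:np.array(v) for k,v in c.items()},eef=s['eef_pos'],rot=s['eef_rot'])
    return c,s
def cam(fn):
    d=np.load('pics/'+fn+'.npz'); K=d['mtx']
    if 'hand_eye' in d:
        T=np.eye(4);T[:3,:3]=R.from_rotvec(d['rot']).as_matrix();T[:3,3]=d['eef'];T=T@d['hand_eye'];return K,T[:3,:3],T[:3,3]
    a=d['attitude']; 
    M=a if a.shape==(3,3) else (R.from_rotvec(a).as_matrix() if a.size==3 else R.from_quat(a).as_matrix())
    return K,M,d['position']
def ray(fn,u,v):
    K,M,p=cam(fn); d=M@np.linalg.inv(K)@np.array([u,v,1.]); return p,d/np.linalg.norm(d)
def plane(fn,u,v,z):
    p,d=ray(fn,u,v); return p+d*(z-p[2])/d[2]
def tri(*obs):
    A=np.zeros((3,3));b=np.zeros(3);rs=[ray(*o) for o in obs]
    for p,d in rs:
        P=np.eye(3)-np.outer(d,d);A+=P;b+=P@p
    x=np.linalg.solve(A,b); return x,[np.linalg.norm((np.eye(3)-np.outer(d,d))@(x-p)) for p,d in rs]
def proj(fn,X):
    K,M,p=cam(fn); c=M.T@(np.asarray(X)-p); u=K@c; return u[:2]/u[2]
E
python3 - <<'E'
from h import *
print(r.read_state())
for n in ['top','side','wrist']:
    c,s=shot(n,n+'0'); print(n,{k:np.round(v,4).tolist() for k,v in c.items() if k!='frame'})
E
```

```text
{'time': 0.0, 'joint_positions': array([-1.25600912e+00,  2.60636192e-01, -1.39401665e-01,  1.17271633e+00,
       -5.40553615e-06,  1.57081487e+00]), 'qd': array([-0.00067994,  0.00208899, -0.00063625,  0.00108038, -0.00080501,
        0.00197344]), 'joint_torque': array([-2.67625737e-04, -4.05677140e+01,  2.53922743e+01,  1.87612051e-02,
       -2.86032800e-04, -6.43543501e-06]), 'eef_pos': array([ 0.16232732, -0.49853235,  0.23047767]), 'eef_rot': array([-3.10085558e+00, -4.92095852e-01,  4.90165632e-04]), 'wrist_force': array([-0.38291286, -0.4316717 ,  0.71431973]), 'torque': array([-0.08327073, -0.00892914, -0.01423512]), 'opening': 0.9984290257417289}
top {'mtx': [[412.5355, 0.0, 258.9279], [0.0, 412.5355, 180.8373], [0.0, 0.0, 1.0]], 'position': [0.3649, 0.0285, 1.3144], 'attitude': [-2.1514, 2.1, -0.169]}
side {'mtx': [[352.5296, 0.0, 258.0237], [0.0, 352.5296, 192.5175], [0.0, 0.0, 1.0]], 'position': [0.4525, 0.8183, 0.7357], 'attitude': [-0.187, 2.7314, -1.3634]}
wrist {'mtx': [[285.2119, 0.0, 254.3053], [0.0, 285.2119, 185.7508], [0.0, 0.0, 1.0]], 'hand_eye': [[-0.0009, -0.9483, -0.3173, 0.0805], [1.0, -0.0007, -0.0007, -0.0006], [0.0004, -0.3173, 0.9483, -0.1421], [0.0, 0.0, 0.0, 1.0]]}
```

View pics/top0.png

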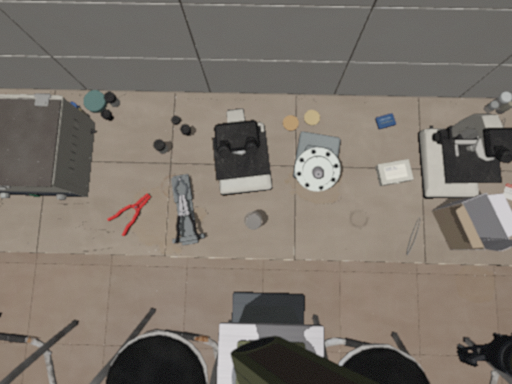

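View pics/side0.png

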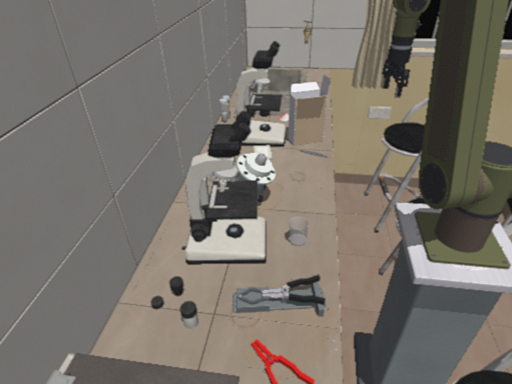

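View pics/wrist0.png

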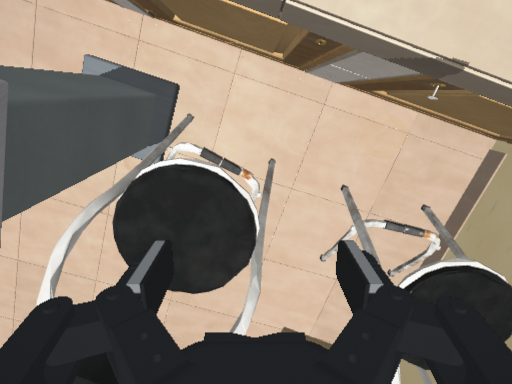

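```bash
python3 - <<'E'
from h import *
t=cv2.imread('pics/top0.png');s=cv2.imread('pics/side0.png')
cv2.imwrite('pics/c1.png',cv2.resize(t[165:255,150:220],None,fx=6,fy=6,interpolation=2))
cv2.imwrite('pics/c2.png',cv2.resize(t[120:205,285:355],None,fx=6,fy=6,interpolation=2))
cv2.imwrite('pics/c3.png',cv2.resize(s[265:325,225:335],None,fx=6,fy=6,interpolation=2))
for n,uv,z in [('ring',(182,185),.026),('pivot',(185,205),.04),('handles',(187,240),.04),('drum',(318,169),.16),('beaker?',(255,219),.0),('red',(130,213),0),('slidebox?',(395,172),.03)]: print(n,plane('top0',*uv,z).round(3))
K,M,p=cam('top0');print(M.round(2))
E
```

```text
ring [0.569 0.292 0.026]
pivot [0.504 0.276 0.04 ]
handles [0.396 0.264 0.04 ]
drum [ 0.603 -0.121  0.16 ]
beaker? [0.469 0.058 0.   ]
red [0.478 0.459 0.   ]
slidebox? [ 0.626 -0.381  0.03 ]
[[ 0.03 -0.99  0.17]
 [-1.   -0.02  0.01]
 [-0.01 -0.17 -0.99]]
```

View pics/c1.png

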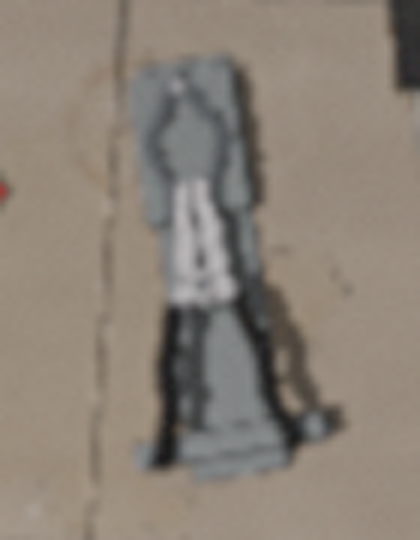

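View pics/c2.png

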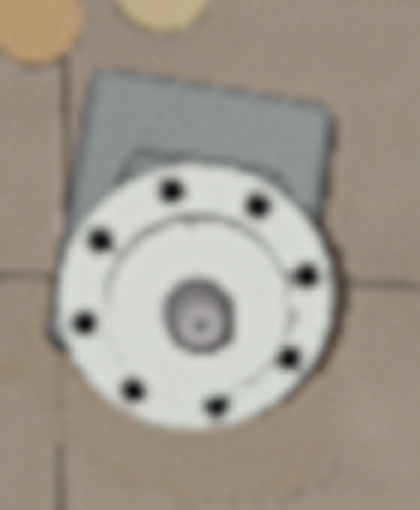

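View pics/c3.png

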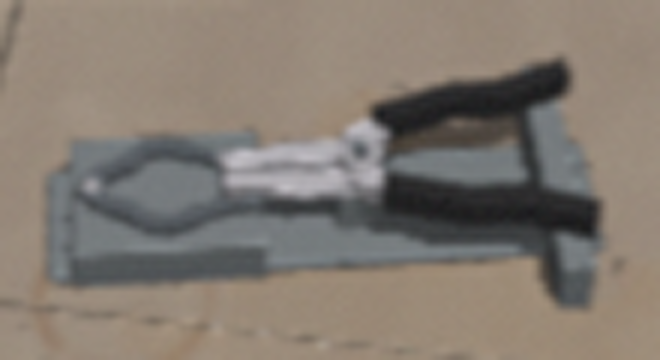

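```bash
python3 - <<'E'
from h import *
a=plane('top0',150+180/6,165+85/6,.029); 
for nm,(u,v) in dict(pivA=(203,290),hl=(165,460),hr=(318,425)).items():
    b=plane('top0',150+u/6,165+v/6,.037); d=a-b; print(nm,a.round(3),b.round(3),np.degrees(np.arctan2(d[1],d[0])))
p=lambda u,v,z,sc=6:plane('top0',150+u/6,165+v/6,z)
# side tri
print('rivet tri',tri(('top0',150+180/6,165+85/6),('side0',225+93/6,265+186/6)))
print('pivot tri',tri(('top0',150+203/6,165+292/6),('side0',225+362/6,265+150/6)))
# drum circle
t=cv2.imread('pics/top0.png')[120:205,285:355]
m=(t.min(2)>185).astype(np.uint8); 
c=max(cv2.findContours(m,0,1)[0],key=cv2.contourArea); h=cv2.convexHull(c); print(cv2.fitEllipse(h))
print('shaft end tri',tri(('top0',285+200/6,120+322/6),('side0',262,158)))
E
python3 - <<'E'
import cv2
s=cv2.imread('pics/side0.png');cv2.imwrite('pics/c4.png',cv2.resize(s[130:215,220:300],None,fx=7,fy=7,interpolation=2))
E
```

```text
pivA [0.587 0.298 0.029] [0.478 0.279 0.037] 10.338425372922568
hl [0.587 0.298 0.029] [0.391 0.293 0.037] 1.5357956411032436
hr [0.587 0.298 0.029] [0.41  0.216 0.037] 25.122253450451296
rivet tri (array([0.58700474, 0.29945253, 0.02406844]), [np.float64(0.0008092203912096386), np.float64(0.0008092203912099004)])
pivot tri (array([0.47838724, 0.27837516, 0.03768361]), [np.float64(0.0012974058055623017), np.float64(0.001297405805562213)])
((31.947166442871094, 48.89555740356445), (42.55532455444336, 44.11737823486328), 71.63395690917969)
shaft end tri (array([ 0.5900053 , -0.12258484,  0.15804662]), [np.float64(0.0002856884230016611), np.float64(0.000285688423001535)])
```

View pics/c4.png

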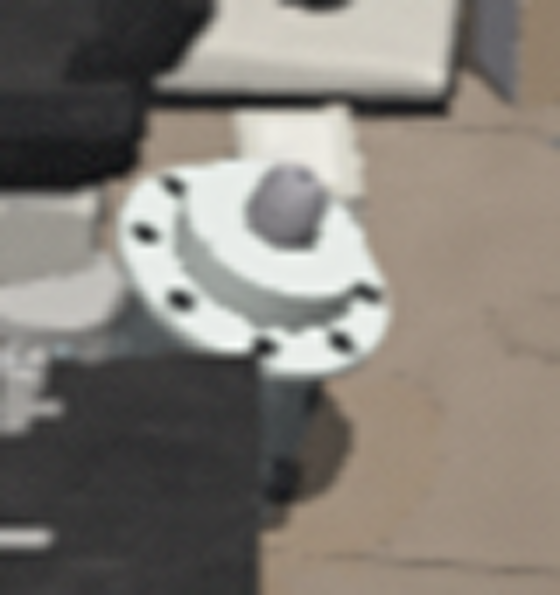

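```bash
python3 -m creep '[{"x":25,"y":50,"z":5,"turn":0.18},{"x":52,"y":100,"z":5,"turn":0.36},{"x":80,"y":150,"z":5,"turn":0.54},{"x":105,"y":205,"z":5,"turn":0.72},{"x":130,"y":260,"z":5,"turn":0.9},{"x":152,"y":317,"z":5,"turn":1.08},{"x":172,"y":375,"z":5,"turn":1.26},{"x":190,"y":433,"z":5,"turn":1.44},{"x":203,"y":492,"z":5,"turn":1.62},{"x":214,"y":550,"z":5,"turn":1.8},{"x":222,"y":608,"z":5,"turn":1.98},{"x":230,"y":664,"z":5,"turn":2.16}]' -1
```

```text
time: 1.65
eef_pos: [0.3922, 0.1673, 0.2356]
eef_rot: [-1.018, -2.972, 0.002]
wrist_force: [0.6, -0.2, -0.2]
opening: 0.999
```

```bash
python3 -m creep '[{"x":3,"y":30,"z":-10,"turn":0.17},{"x":6,"y":60,"z":-20,"turn":0.34},{"x":8,"y":95,"z":-30,"turn":0.51},{"x":8,"y":95,"z":-30,"turn":0.68},{"x":8,"y":95,"z":-30,"turn":0.84},{"x":8,"y":95,"z":-30,"turn":0.84},{"x":8,"y":95,"z":-30,"turn":0.84}]'; python3 -c "
from h import *
shot('wrist','w1')"
```

```text
time: 2.52
eef_pos: [0.4001, 0.2622, 0.2055]
eef_rot: [-0.278, 3.129, -0.002]
wrist_force: [0.3, -0.7, -0.0]
opening: 1.001
```

View pics/w1.png

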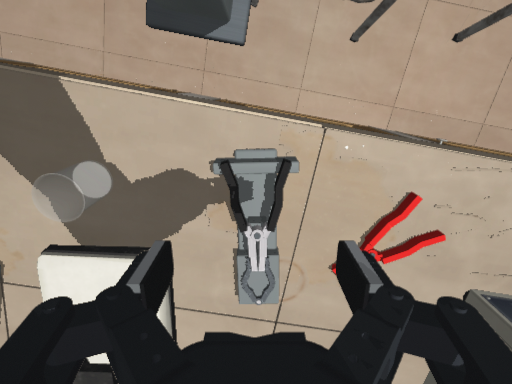

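```bash
python3 -c "
from h import *
s=cv2.imread('pics/w1.png');cv2.imwrite('pics/c5.png',cv2.resize(s[140:310,190:320],None,fx=4.5,fy=4.5,interpolation=2)[:,:])"
```

```text
(no output)
```

View pics/c5.png

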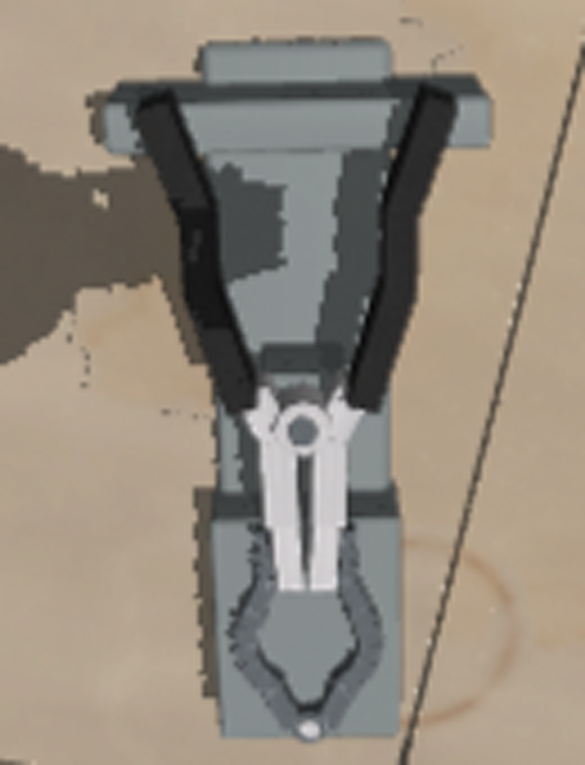

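```bash
python3 - <<'E'
from h import *
q=lambda u,v:(190+u/4.5,140+v/4.5)
P=lambda u,v,z:plane('w1',*q(u,v),z)
pv=P(303,428,.043); rv=P(309,729,.029); print('pivot',pv,'rivet',rv)
d=(rv-pv)[:2]; L=np.hypot(*d); print(L,np.degrees(np.arctan2(d[1],d[0])))
h=d/L; n=np.array([-h[1],h[0]])
for nm,uv,z in [('hl end',(135,105),.045),('hr end',(458,100),.045),('l kink out',(180,210),.045),('r kink out',(418,210),.045),('barL',(105,148),.029),('barR',(490,148),.029),('padL',(222,737),.024),('padR',(400,737),.024),('padL2',(212,520),.024),('padR2',(400,518),.024)]:
    X=P(*uv,z)[:2]; print(nm,X.round(4),'along',((X-pv[:2])@h).round(4),'across',((X-pv[:2])@n).round(4))
# pivot height from top+side+wrist
print(tri(('top0',150+203/6,165+290/6),('w1',*q(303,428)),('side0',225+362/6,265+150/6)))
print(tri(('top0',180,179.2),('w1',*q(309,729)),('side0',225+93/6,265+186/6)))
E
```

```text
pivot [0.4791722  0.28020579 0.043     ] rivet [0.58624467 0.3016454  0.029     ]
0.10919785668607492 11.322857234103598
hl end [0.3993 0.2243] along -0.0893 across -0.0391
hr end [0.3844 0.301 ] along -0.0889 across 0.039
l kink out [0.4239 0.2391] along -0.0623 across -0.0295
r kink out [0.4135 0.2973] along -0.061 across 0.0297
barL [0.4162 0.217 ] along -0.0742 across -0.0496
barR [0.3987 0.3147] along -0.0721 across 0.0496
padL [0.5981 0.2767] along 0.1159 across -0.0268
padR [0.5884 0.3306] along 0.117 across 0.0279
padL2 [0.523  0.2616] along 0.0393 across -0.0268
padR2 [0.5128 0.315 ] along 0.0398 across 0.0275
(array([0.4793109 , 0.27945784, 0.04002928]), [np.float64(0.0019656075394822296), np.float64(0.001602332566397812), np.float64(0.0005495153688621533)])
(array([0.58689182, 0.30065732, 0.0266504 ]), [np.float64(0.001729784387564633), np.float64(0.0016179479780654871), np.float64(0.0012745765670531713)])
```

```bash
python3 -m creep '[{"x":37,"y":9.5,"z":-45,"turn":0.02},{"x":37,"y":9.5,"z":-95,"turn":0.02},{"x":37,"y":9.5,"z":-145,"turn":0.02},{"x":37,"y":9.5,"z":-155,"turn":0.02},{"x":37,"y":9.5,"z":-155,"turn":0.02}]'; python3 -c "
from h import *
shot('wrist','w2');shot('side','s2')
s=cv2.imread('pics/s2.png');cv2.imwrite('pics/s2c.png',cv2.resize(s[200:330,200:350],None,fx=5,fy=4.6,interpolation=2))"
```

```text
time: 3.2
eef_pos: [0.4373, 0.2717, 0.0509]
eef_rot: [-0.309, 3.126, -0.003]
wrist_force: [-0.1, -0.5, 1.0]
opening: 1.0
```

View pics/w2.png

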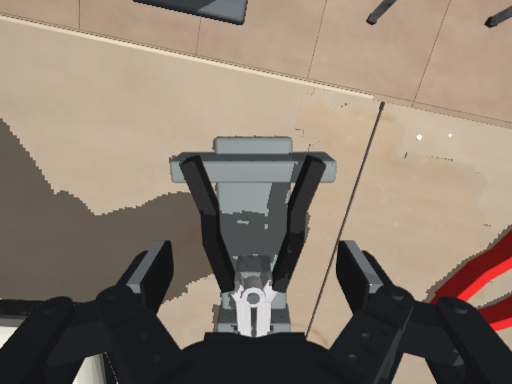

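View pics/s2c.png

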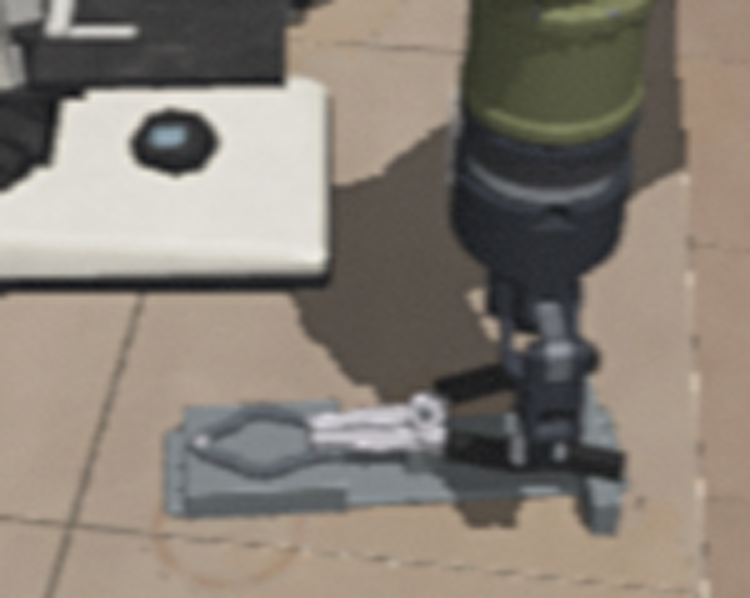

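```bash
python3 -m creep '[{"z":-20},{"z":-34},{"z":-34},{"z":-34}]' && python3 -m creep '[{"z":0},{"z":0},{"z":0},{"z":0},{"z":0},{"z":0},{"z":0},{"z":0}]' 1; python3 -c "
from h import *
shot('side','s3')
s=cv2.imread('pics/s3.png');cv2.imwrite('pics/s3c.png',cv2.resize(s[240:330,220:340],None,fx=6,fy=6,interpolation=2))
shot('wrist','w3')"
```

```text
validation failed for argument at $[0]...
```

View pics/s3c.png

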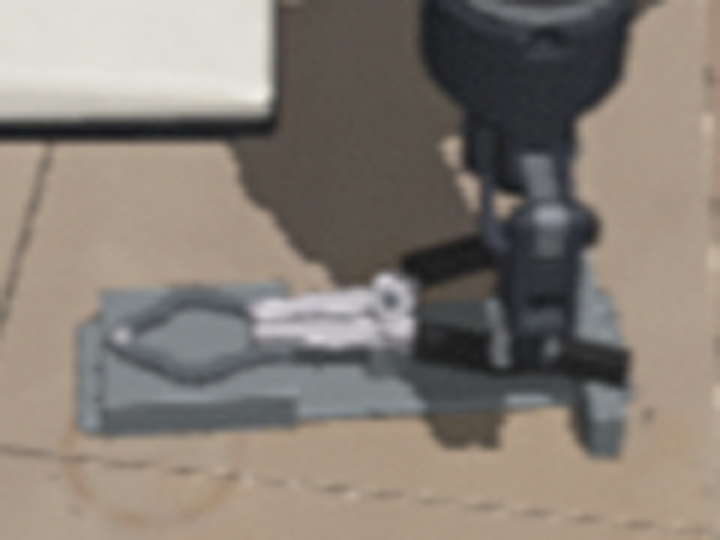

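View pics/w3.png

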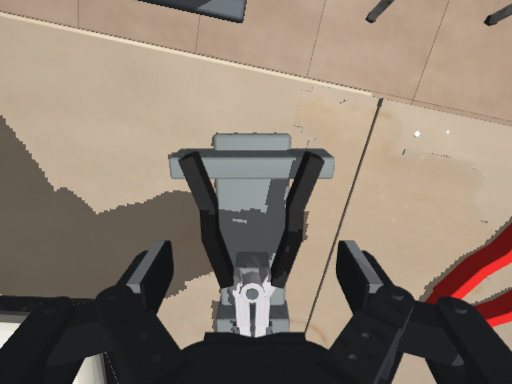

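Rows need all four keys.

```bash
python3 -m creep '[{"x":0,"y":0,"z":-20,"turn":0},{"x":0,"y":0,"z":-34,"turn":0},{"x":0,"y":0,"z":-34,"turn":0},{"x":0,"y":0,"z":-34,"turn":0}]' && python3 -m creep '[{"x":0,"y":0,"z":0,"turn":0},{"x":0,"y":0,"z":0,"turn":0},{"x":0,"y":0,"z":0,"turn":0},{"x":0,"y":0,"z":0,"turn":0},{"x":0,"y":0,"z":0,"turn":0},{"x":0,"y":0,"z":0,"turn":0}]' 1; python3 -c "
from h import *
shot('side','s4')
s=cv2.imread('pics/s4.png');cv2.imwrite('pics/s4c.png',cv2.resize(s[240:330,220:340],None,fx=6,fy=6,interpolation=2))
shot('wrist','w4')"
```

```text
time: 3.9
eef_pos: [0.4391, 0.2729, 0.019]
eef_rot: [-0.309, 3.122, 0.001]
wrist_force: [-0.5, -0.9, -0.4]
opening: 0.996
time: 4.65
eef_pos: [0.4401, 0.2743, 0.0238]
eef_rot: [-0.31, 3.118, 0.006]
wrist_force: [-7.7, -3.5, 33.1]
opening: 0.378
```

View pics/s4c.png

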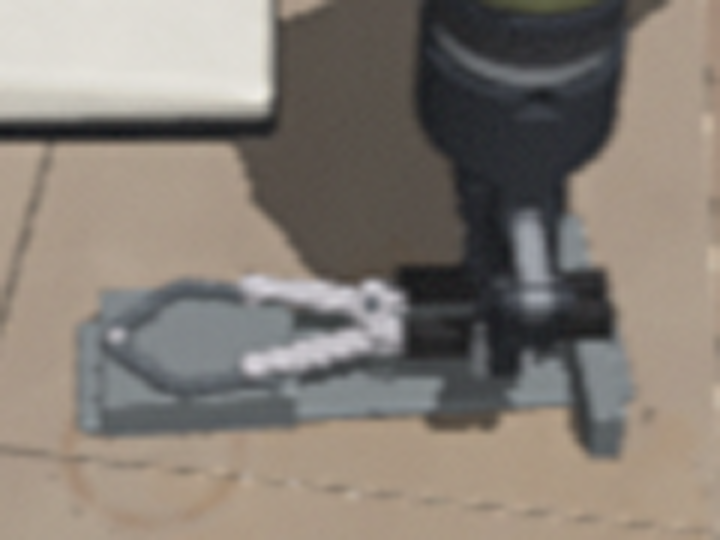

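View pics/w4.png

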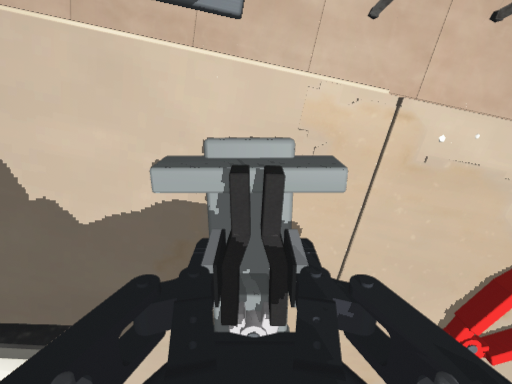

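```bash
python3 -m creep '[{"x":0,"y":0,"z":10,"turn":0},{"x":0,"y":0,"z":50,"turn":0},{"x":0,"y":0,"z":110,"turn":0},{"x":-5,"y":-20,"z":160,"turn":0},{"x":-10,"y":-60,"z":200,"turn":0},{"x":-10,"y":-60,"z":200,"turn":0},{"x":-10,"y":-60,"z":200,"turn":0}]'; python3 -c "
from h import *
shot('side','s5')
s=cv2.imread('pics/s5.png');cv2.imwrite('pics/s5c.png',cv2.resize(s[150:280,210:360],None,fx=5,fy=4.6,interpolation=2))
shot('top','t5')
s=cv2.imread('pics/t5.png');cv2.imwrite('pics/t5c.png',cv2.resize(s[140:250,160:270],None,fx=6,fy=5.4,interpolation=2))"
```

```text
time: 5.62
eef_pos: [0.4298, 0.2143, 0.2232]
eef_rot: [-0.309, 3.118, 0.007]
wrist_force: [-0.5, 0.2, -2.2]
opening: 0.372
```

View pics/s5c.png

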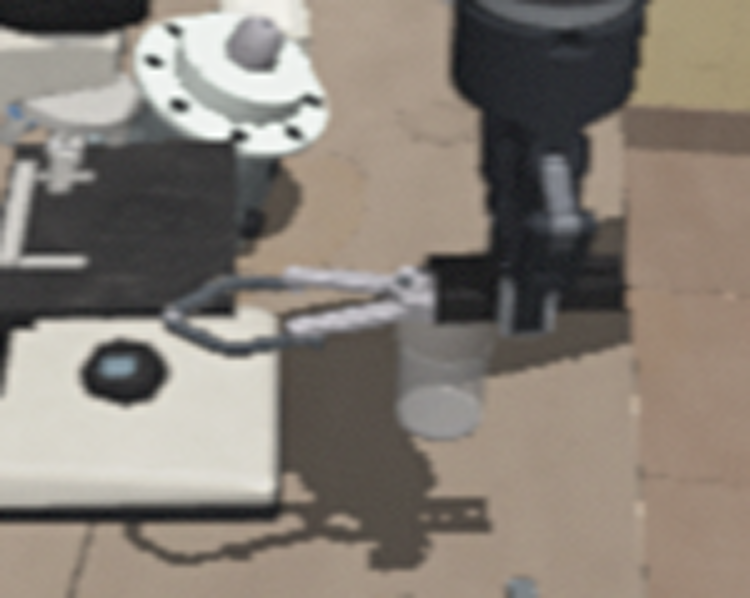

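View pics/t5c.png

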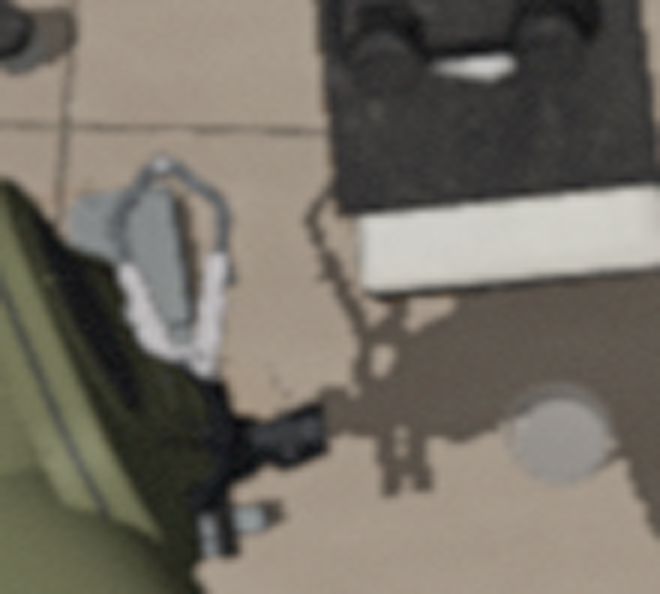

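```bash
cat > shaft.py <<'E'
from h import *
T=dict(A=(172,190),B=(100,240),C=(85,322),D=(134,390),E=(217,406),H=(258,205),F=(290,357),G=(306,276))
S=dict(H=(172,186),A=(145,232),B=(181,300),C=(265,347),D=(342,342),E=(370,293))
if __name__=='__main__':
    t={k:(285+(u)/6-.4,120+v/6-.4) for k,(u,v) in T.items()}
    s={k:(220+(u)/7-.4,130+v/7-.4) for k,(u,v) in S.items()}
    keys='HABCDE'
    X=[]
    for k in keys:
        x,e=tri(('top0',*t[k]),('side0',*s[k])); X.append(x); print(k,x.round(4),np.round(e,4))
    X=np.array(X);c=X.mean(0);n=np.linalg.svd(X-c)[2][2];n*=np.sign(n[2])
    print('n',n,'tilt',np.degrees(np.arccos(n[2])),'az',np.degrees(np.arctan2(n[1],n[0])))
    # circle centre in plane
    e1=np.cross(n,[0,1,0]);e1/=np.linalg.norm(e1);e2=np.cross(n,e1)
    a=(X-c)@e1;b=(X-c)@e2
    sol=np.linalg.lstsq(np.c_[2*a,2*b,np.ones(6)],a*a+b*b,rcond=None)[0]
    C=c+sol[0]*e1+sol[1]*e2;print('disc centre',C,'rad',np.sqrt(sol[2]+sol[0]**2+sol[1]**2))
    x,e=tri(('top0',285+200/6-.4,120+322/6-.4),('side0',220+297/7-.4,130+178/7-.4));print('end',x,e)
    d=x-C;print('axis',d/np.linalg.norm(d),np.linalg.norm(d),'tilt',np.degrees(np.arccos(d[2]/np.linalg.norm(d))),'az',np.degrees(np.arctan2(d[1],d[0])))
E
python3 shaft.py
python3 - <<'E'
from h import *
rv=tri(('side5' if 0 else 's5',244.6-.4,218.5-.4),('t5',187-.4,170.6-.4));pv=tri(('s5',291.2,211.1),('t5',190.4,204.4))
print(rv,pv,rv[0]-pv[0])
s=np.load('pics/t5.npz');print(s['eef'],R.from_rotvec(s['rot']).as_matrix().round(3))
E
```

```text
H [ 0.6526 -0.1514  0.1432] [0.0004 0.0004]
A [ 0.6582 -0.1097  0.1438] [0.0003 0.0003]
B [ 0.6359 -0.0761  0.1308] [0. 0.]
C [ 0.5982 -0.0707  0.1124] [0.0003 0.0003]
D [ 0.5669 -0.0963  0.1001] [0.0002 0.0002]
E [ 0.5593 -0.1374  0.1004] [0.0006 0.0006]
n [-0.41639017  0.06737879  0.9066859 ] tilt 24.94868867825112 az 170.8082728566846
disc centre [ 0.60922023 -0.12430926  0.12184846] rad 0.055602675012839706
end [ 0.58904714 -0.11983291  0.1704696 ] [np.float64(0.000614926685489259), np.float64(0.0006149266854891301)]
axis [-0.38184935  0.08473129  0.92033238] 0.0528299770992891 tilt 23.025278295238852 az 167.4889406508966
(array([0.57855399, 0.2411355 , 0.22379069]), [np.float64(0.00025601737184642435), np.float64(0.0002560173718463943)]) (array([0.48045629, 0.22304778, 0.23990241]), [np.float64(0.003553009840421697), np.float64(0.0035530098404217376)]) [ 0.0980977   0.01808773 -0.01611172]
[0.42948931 0.21436167 0.22248166] [[-0.98  -0.197  0.006]
 [-0.197  0.98   0.004]
 [-0.007  0.003 -1.   ]]
```

```bash
python3 -m creep '[{"x":-40,"y":-20,"z":8,"turn":0},{"x":-80,"y":-60,"z":12,"turn":-0.05},{"x":-85,"y":-115,"z":12,"turn":-0.12},{"x":-85,"y":-170,"z":12,"turn":-0.2},{"x":-85,"y":-225,"z":12,"turn":-0.28},{"x":-70,"y":-275,"z":12,"turn":-0.36},{"x":-35,"y":-310,"z":12,"turn":-0.36},{"x":10,"y":-326,"z":12,"turn":-0.36},{"x":60,"y":-326,"z":12,"turn":-0.36},{"x":95,"y":-326,"z":12,"turn":-0.36},{"x":106,"y":-326,"z":12,"turn":-0.36},{"x":106,"y":-326,"z":12,"turn":-0.36}]'; python3 -c "
from h import *
shot('side','s6')
s=cv2.imread('pics/s6.png');cv2.imwrite('pics/s6c.png',cv2.resize(s[90:220,190:340],None,fx=5,fy=4.6,interpolation=2))
shot('top','t6')
s=cv2.imread('pics/t6.png');cv2.imwrite('pics/t6c.png',cv2.resize(s[120:240,260:370],None,fx=6,fy=5,interpolation=2))"
```

```text
time: 7.22
eef_pos: [0.5349, -0.1109, 0.2326]
eef_rot: [0.251, 3.129, 0.004]
wrist_force: [-1.1, -0.7, -2.4]
opening: 0.376
```

View pics/s6c.png

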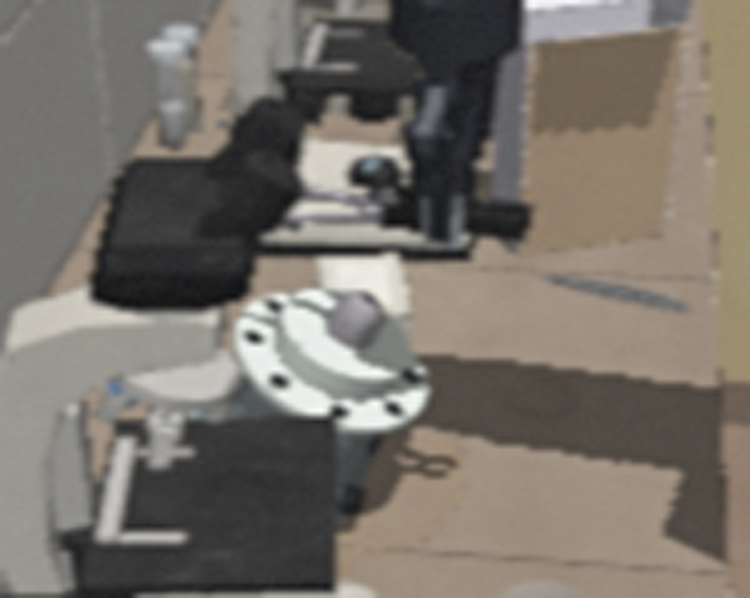

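View pics/t6c.png

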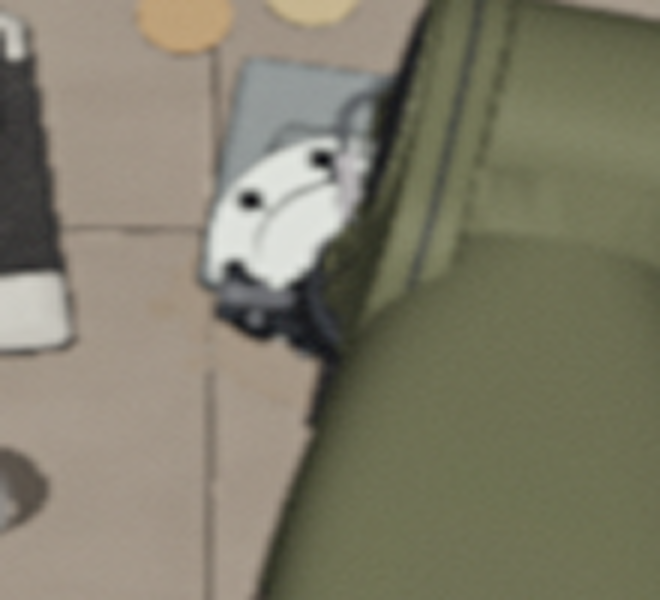

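```bash
python3 -m creep '[{"x":0,"y":0,"z":-25,"turn":0},{"x":0,"y":0,"z":-45,"turn":0},{"x":0,"y":0,"z":-52,"turn":0},{"x":0,"y":0,"z":-52,"turn":0}]'; python3 -c "
from h import *
shot('side','s7')
s=cv2.imread('pics/s7.png');cv2.imwrite('pics/s7c.png',cv2.resize(s[110:200,210:320],None,fx=7,fy=6.6,interpolation=2))"
```

```text
time: 7.82
eef_pos: [0.5329, -0.111, 0.1816]
eef_rot: [0.253, 3.129, 0.004]
wrist_force: [0.2, 0.5, -1.7]
opening: 0.375
```

View pics/s7c.png

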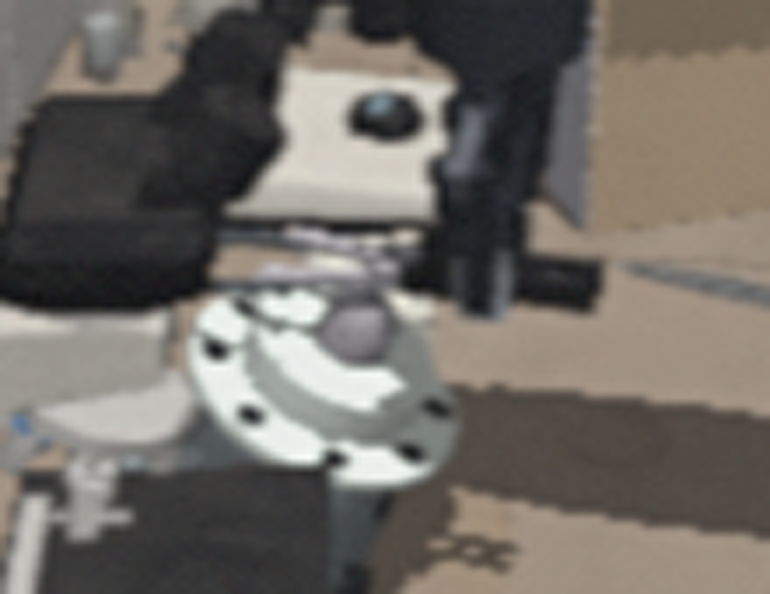

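```bash
python3 -m creep '[{"x":0,"y":0,"z":-5,"turn":0},{"x":0,"y":0,"z":-10,"turn":0},{"x":0,"y":0,"z":-15,"turn":0},{"x":0,"y":0,"z":-15,"turn":0}]'
```

```text
time: 8.38
eef_pos: [0.5338, -0.1113, 0.1679]
eef_rot: [0.253, 3.126, 0.003]
wrist_force: [-2.9, 0.7, 5.7]
opening: 0.376
```

```bash
python3 -m creep '[{"x":0,"y":0,"z":-3,"turn":0},{"x":0,"y":0,"z":-6,"turn":0},{"x":0,"y":0,"z":-9,"turn":0},{"x":0,"y":0,"z":-12,"turn":0}]';  python3 -c "
from h import *
shot('side','s8')
s=cv2.imread('pics/s8.png');cv2.imwrite('pics/s8c.png',cv2.resize(s[110:200,210:320],None,fx=7,fy=6.6,interpolation=2))"
```

```text
time: 8.88
eef_pos: [0.5336, -0.1116, 0.1569]
eef_rot: [0.253, 3.126, 0.002]
wrist_force: [-3.5, 0.4, 6.0]
opening: 0.377
```

View pics/s8c.png

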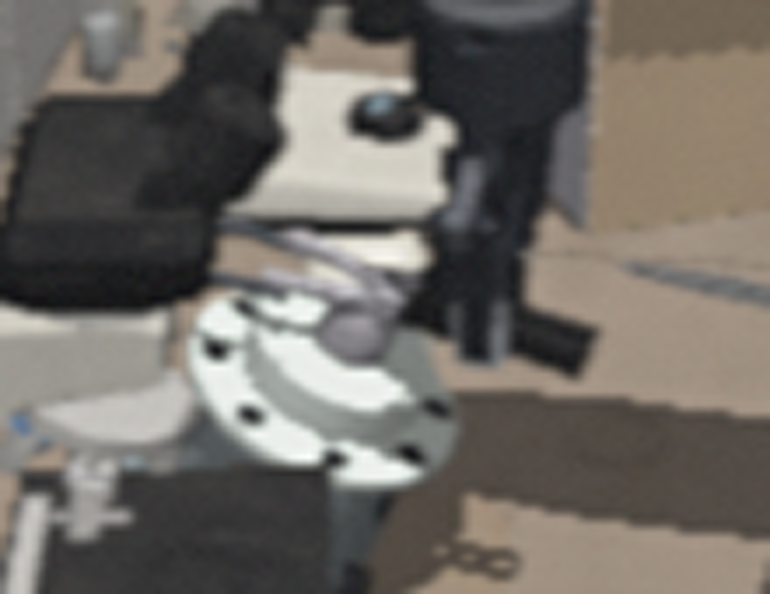

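```bash
python3 -m creep '[{"x":0,"y":0,"z":-4,"turn":0},{"x":0,"y":0,"z":-8,"turn":0},{"x":0,"y":0,"z":-12,"turn":0},{"x":0,"y":0,"z":-14,"turn":0},{"x":0,"y":0,"z":-14,"turn":0}]';  python3 -c "
from h import *
shot('side','s9')
s=cv2.imread('pics/s9.png');cv2.imwrite('pics/s9c.png',cv2.resize(s[110:200,210:320],None,fx=7,fy=6.6,interpolation=2))"
```

```text
time: 9.55
eef_pos: [0.535, -0.112, 0.1444]
eef_rot: [0.253, 3.122, 0.001]
wrist_force: [-3.2, -0.2, 8.8]
opening: 0.378
```

View pics/s9c.png

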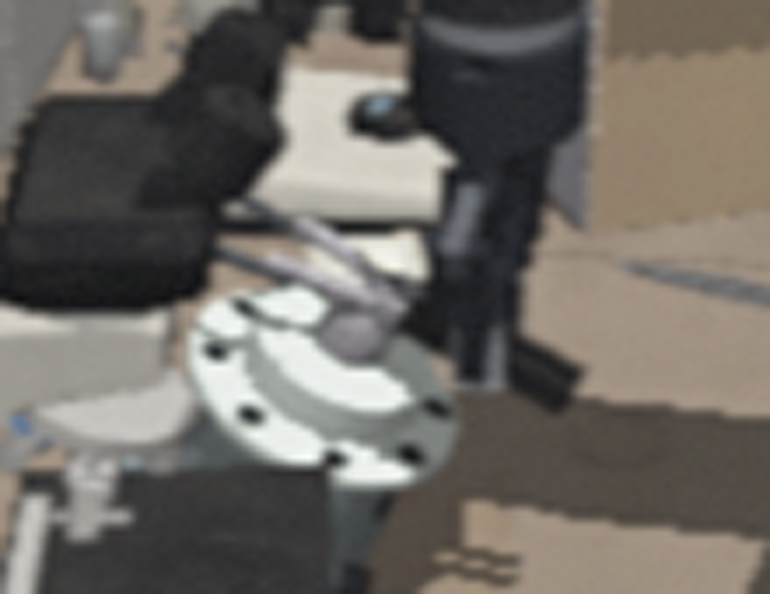

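```bash
python3 -c "
from h import *
s=cv2.imread('pics/s9.png');cv2.imwrite('pics/s9d.png',cv2.resize(s[125:175,240:300],None,fx=13,fy=12,interpolation=2))"
```

```text
(no output)
```

View pics/s9d.png

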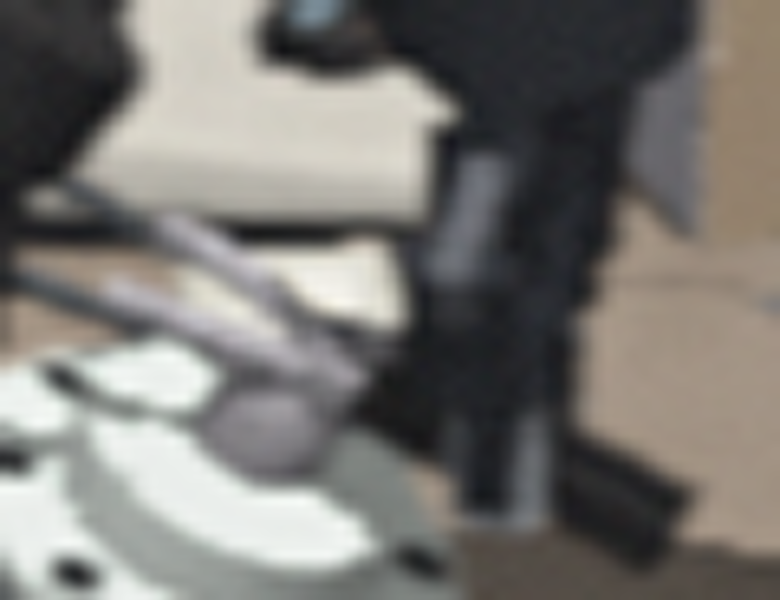

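```bash
cat > pl.py <<'E'
from h import *
def vp(fn,u,v,P,head,off=0):
    h=np.array([np.cos(head),np.sin(head),0]);n=np.array([-h[1],h[0],0])
    p,d=ray(fn,u,v);t=((np.asarray(P)+off*n-p)@n)/(d@n);X=p+t*d
    return np.array([(X-P)@h,X[2]])
E
python3 - <<'E'
from pl import *
P=np.array([.535,-.112,0]);hd=np.radians(-9.2)
q=lambda u,v:(240+u/13-.46,125+v/12-.46)
for a,b,off in [((580,430),(690,490),.012),((565,510),(640,563),.016)]:
    A=vp('s9',*q(*a),P,hd,off);B=vp('s9',*q(*b),P,hd,off);print(A,B,np.degrees(np.arctan2(*(A-B)[::-1])))
print('shaft tip centre', vp('s9',*q(280,400),P,hd),'jaw near front',vp('s9',*q(110,290),P,hd,.015),'far front',vp('s9',*q(165,225),P,hd,-.015),'pivot',vp('s9',*q(345,365),P,hd,.005))
o=np.array([.6032,-.1233,.135]);n=np.array([-.4164,.0674,.9067])
print(proj('s9',o+.042*n))
E
```

```text
[-0.01847787  0.16998313] [-0.04529446  0.15668699] 26.37303329564059
[-0.01640622  0.14807989] [-0.03498615  0.13522977] 34.66824672778004
shaft tip centre [0.058785   0.15908438] jaw near front [0.09564847 0.19456004] far front [0.09179842 0.19797925] pivot [0.04083624 0.17544327]
[263.30235361 154.3011965 ]
```

```bash
python3 -m creep '[{"x":0,"y":0,"z":-2,"turn":0},{"x":0,"y":0,"z":-5,"turn":0},{"x":0,"y":0,"z":-5,"turn":0}]'
```

```text
time: 9.98
eef_pos: [0.5357, -0.1122, 0.1411]
eef_rot: [0.253, 3.119, 0.0]
wrist_force: [-4.0, 0.2, 8.6]
opening: 0.373
```

```bash
python3 -m creep '[{"x":-2,"y":0,"z":15,"turn":0},{"x":-25,"y":4,"z":25,"turn":0},{"x":-66,"y":11,"z":15,"turn":0},{"x":-66,"y":11,"z":5,"turn":0},{"x":-66,"y":11,"z":5,"turn":0},{"x":-66,"y":11,"z":5,"turn":0}]';  python3 -c "
from h import *
shot('side','s10')
s=cv2.imread('pics/s10.png');cv2.imwrite('pics/s10c.png',cv2.resize(s[110:200,225:335],None,fx=7,fy=6.6,interpolation=2))
shot('top','t10')
s=cv2.imread('pics/t10.png');cv2.imwrite('pics/t10c.png',cv2.resize(s[120:240,260:370],None,fx=6,fy=5,interpolation=2))"
```

```text
time: 10.72
eef_pos: [0.4712, -0.1015, 0.1467]
eef_rot: [0.252, 3.118, -0.0]
wrist_force: [0.2, 0.8, -1.6]
opening: 0.379
```

View pics/s10c.png

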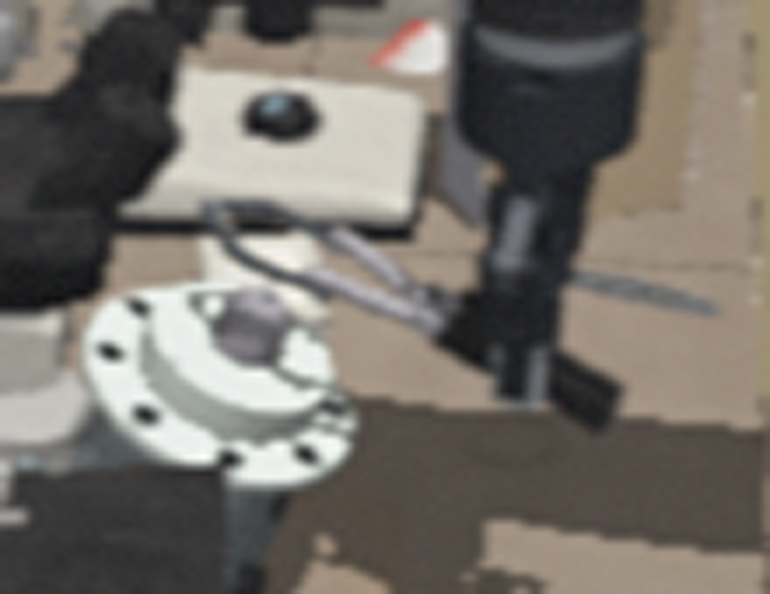

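View pics/t10c.png

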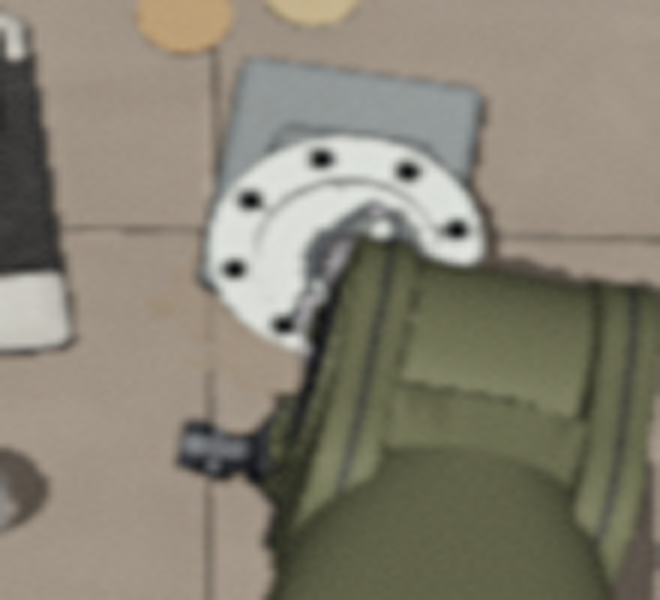

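```bash
cat > sh.py <<'E'
from pl import *
o=np.array([.6032,-.1233,.135]);n=np.array([-.4164,.0674,.9067]);n/=np.linalg.norm(n)
ux=np.array([.9067*np.cos(np.radians(-9.2)),.9067*np.sin(np.radians(-9.2)),.4226]);ux-=n*(ux@n);ux/=np.linalg.norm(ux);uy=np.cross(n,ux)
def sf(X): d=np.asarray(X)-o; return np.array([d@ux,d@uy,d@n])*1e3
E
python3 - <<'E'
from sh import *
print(ux,uy,n)
x,e=tri(('top0' if 0 else 't10',260+383/6-.42,120+228/5-.4),('s10',225+212/7-.43,110+212/6.6-.42));print('rivet',x,e,'shaft frame',sf(x))
# jaw front ends top: near-left jaw grey/white junction (312,290) top ; side (312,278)
x2,e=tri(('t10',260+312/6-.42,120+283/5-.4),('s10',225+312/7-.43,110+278/6.6-.42));print('jaw',x2,e,sf(x2))
d=np.load('pics/s10.npz');E=d['eef'];P=E+np.array([0,0,.0135]);print('P',sf(P)); 
v=x-P;print('elev of rivet from P',np.degrees(np.arctan2(v[2],np.hypot(v[0],v[1]))),np.linalg.norm(v),'heading',np.degrees(np.arctan2(v[1],v[0])))
v=x-x2;print(np.degrees(np.arctan2(v[2],np.hypot(v[0],v[1]))))
E
python3 -c "
from h import *
s=cv2.imread('pics/s10.png');cv2.imwrite('pics/s10d.png',cv2.resize(s[130:180,248:318],None,fx=11,fy=11,interpolation=2))
s=cv2.imread('pics/t10.png');cv2.imwrite('pics/t10d.png',cv2.resize(s[145:195,295:350],None,fx=11,fy=11,interpolation=2))"
```

```text
[ 0.89502007 -0.14496159  0.42181181] [1.59863864e-01 9.87139070e-01 3.76526191e-05] [-0.41639238  0.06739877  0.9066834 ]
rivet [ 0.60819575 -0.12953634  0.20990849] [np.float64(0.00460711343278164), np.float64(0.004607113432781828)] shaft frame [36.97261737 -5.35466902 65.4177735 ]
jaw [ 0.56960924 -0.09890173  0.19712738] [np.float64(0.004899255571202441), np.float64(0.00489925557120235)] [-7.39515337 18.71687408 71.9612166 ]
P [-110.68137964    0.42601511   79.25635171]
elev of rivet from P 19.579169454002166 0.14841369677218752 heading -11.569051736789527
14.54291412447513
```

View pics/s10d.png

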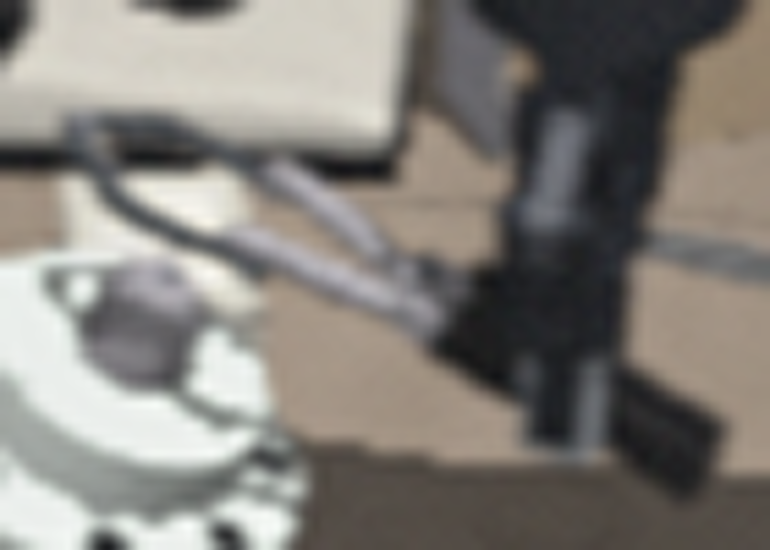

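View pics/t10d.png

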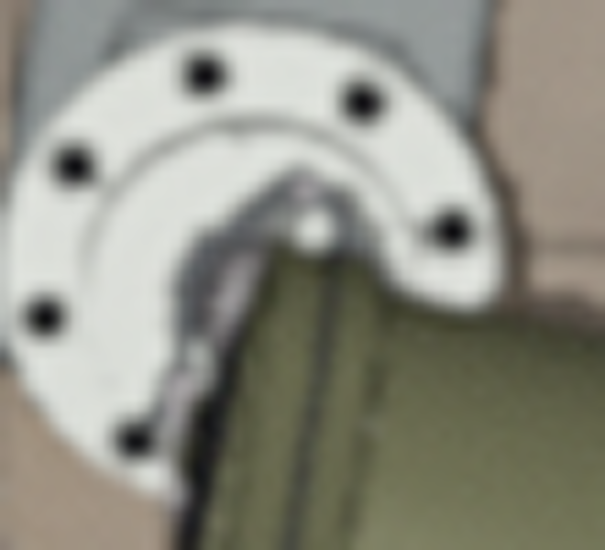

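```bash
python3 - <<'E'
from sh import *
x,e=tri(('t10',322,161.1),('s10',255.2,140.9));print('rivet',x,e[0],'shaft frame',sf(x))
x2,e=tri(('t10',312.3,175.9),('s10',268.9,151.2));print('jaw',x2,e[0],sf(x2))
# kink of near ring half: side (125,205) top (185,285)
x3,e=tri(('t10',295+185/11-.45,145+280/11-.45),('s10',248+115/11-.45,130+200/11-.45));print('kink',x3,e[0],sf(x3))
d=np.load('pics/s10.npz');E=d['eef'];P=E+np.array([0,0,.0135]);print('P',sf(P)); 
v=x-P;print('elev of rivet from P',np.degrees(np.arctan2(v[2],np.hypot(v[0],v[1]))),np.linalg.norm(v),'heading',np.degrees(np.arctan2(v[1],v[0])))
E
```

```text
rivet [ 0.61208911 -0.12492393  0.21634183] 0.001285972412464765 shaft frame [42.50228061 -0.17893048 69.94048169]
jaw [ 0.57048398 -0.10081467  0.19767846] 0.004806493401298751 [-6.10249218 16.96839766 71.96770376]
kink [ 0.59401096 -0.09695314  0.20818708] 0.004220685199626462 [18.82752121 24.54177633 71.95950538]
P [-110.68137964    0.42601511   79.25635171]
elev of rivet from P 21.468684727606497 0.1534678636131547 heading -9.442532712864569
```

```bash
python3 -m creep '[{"x":2,"y":0,"z":-9,"turn":0},{"x":3,"y":-0.5,"z":-18,"turn":0},{"x":3,"y":-0.5,"z":-18,"turn":0},{"x":3,"y":-0.5,"z":-18,"turn":0}]';  python3 -c "
from h import *
shot('side','s11')
shot('top','t11')
s=cv2.imread('pics/s11.png');cv2.imwrite('pics/s11d.png',cv2.resize(s[130:180,248:318],None,fx=11,fy=11,interpolation=2))
s=cv2.imread('pics/t11.png');cv2.imwrite('pics/t11d.png',cv2.resize(s[145:195,295:350],None,fx=11,fy=11,interpolation=2))"
```

```text
time: 11.32
eef_pos: [0.4739, -0.1019, 0.1284]
eef_rot: [0.253, 3.118, 0.0]
wrist_force: [0.4, 0.5, -2.5]
opening: 0.38
```

View pics/s11d.png

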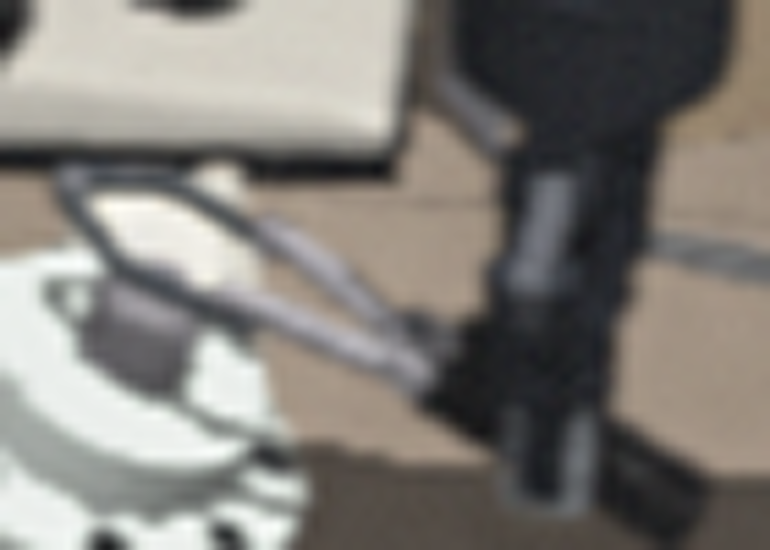

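View pics/t11d.png

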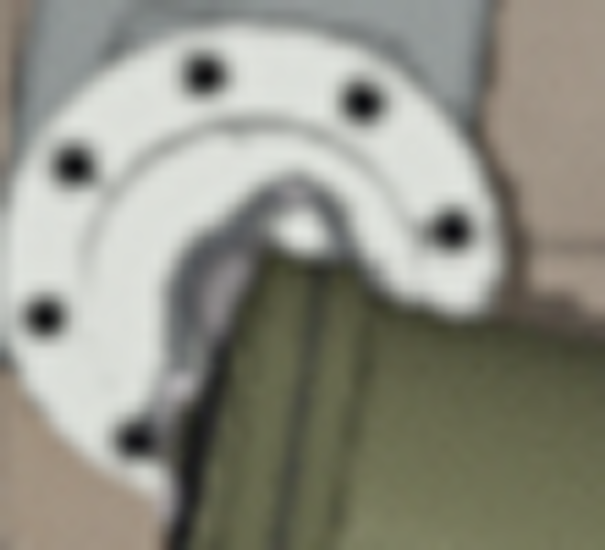

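```bash
python3 - <<'E'
from sh import *
x,e=tri(('t11',321.2,161.1),('s11',253.5,145.9));print('apex',x,e[0],'shaft frame',sf(x))
for nm,T,S in [('kinkL',(165,300),(125,265)),]:
    x3,e=tri(('t11',295+T[0]/11-.45,145+T[1]/11-.45),('s11',248+S[0]/11-.45,130+S[1]/11-.45));print(nm,e[0],sf(x3))
d=np.load('pics/s11.npz');E=d['eef'];P=E+np.array([0,0,.0135]);print('P',sf(P))
# side: near half, inner/outer lines on plane of ring top z=51: 
def pln(fn,u,v,zz):
    p,dd=ray(fn,u,v);t=((o+n*zz*1e-3-p)@n)/(dd@n);return sf(p+t*dd)
for zz in (47,52):
  for nm,(u,v) in dict(apex=(62,178),kinkout=(118,272),farkink=(185,178)).items(): print(zz,nm,pln('s11',248+u/11-.45,130+v/11-.45,zz).round(1))
  for nm,(u,v) in dict(apex=(293,182),leftout=(165,300),hole_top=(298,195)).items(): print(zz,'top',nm,pln('t11',295+u/11-.45,145+v/11-.45,zz).round(1))
for nm,(u,v) in dict(tipL=(105,290),tipR=(195,330)).items(): print('shaft',nm,pln('s11',248+u/11-.45,130+v/11-.45,35).round(1))
E
```

```text
apex [ 0.61702981 -0.12522935  0.19826859] 0.0004076414202500991 shaft frame [39.34507597  0.3087326  51.47591857]
kinkL 0.003558842557041706 [ 8.66757062 27.05104436 56.32837111]
P [-115.95105321    0.43527816   61.51113276]
47 apex [40.5 -6.4 47. ]
47 kinkout [13.1 20.2 47. ]
47 farkink [ 10.7 -37.1  47. ]
47 top apex [38.9 -0.  47. ]
47 top leftout [ 3.  25.6 47. ]
47 top hole_top [35.8 -1.9 47. ]
52 apex [40.   0.9 52. ]
52 kinkout [12.9 27.3 52. ]
52 farkink [ 10.5 -29.5  52. ]
52 top apex [39.9  0.5 52. ]
52 top leftout [ 4.1 26.  52. ]
52 top hole_top [36.8 -1.4 52. ]
shaft tipL [14.2 13.9 35. ]
shaft tipR [-13.3   9.4  35. ]
```

```bash
python3 -m creep '[{"x":0,"y":0.5,"z":-3,"turn":0},{"x":2,"y":0,"z":-7,"turn":0},{"x":3.5,"y":0,"z":-11,"turn":0},{"x":5,"y":-0.5,"z":-14,"turn":0},{"x":5,"y":-0.5,"z":-14,"turn":0}]';  python3 -c "
from h import *
shot('side','s12')
shot('top','t12')
s=cv2.imread('pics/s12.png');cv2.imwrite('pics/s12d.png',cv2.resize(s[130:180,248:318],None,fx=11,fy=11,interpolation=2))
s=cv2.imread('pics/t12.png');cv2.imwrite('pics/t12d.png',cv2.resize(s[145:195,295:350],None,fx=11,fy=11,interpolation=2))"
```

```text
time: 12.05
eef_pos: [0.4791, -0.1025, 0.1144]
eef_rot: [0.253, 3.118, -0.0]
wrist_force: [0.3, 0.4, -1.9]
opening: 0.378
```

View pics/s12d.png

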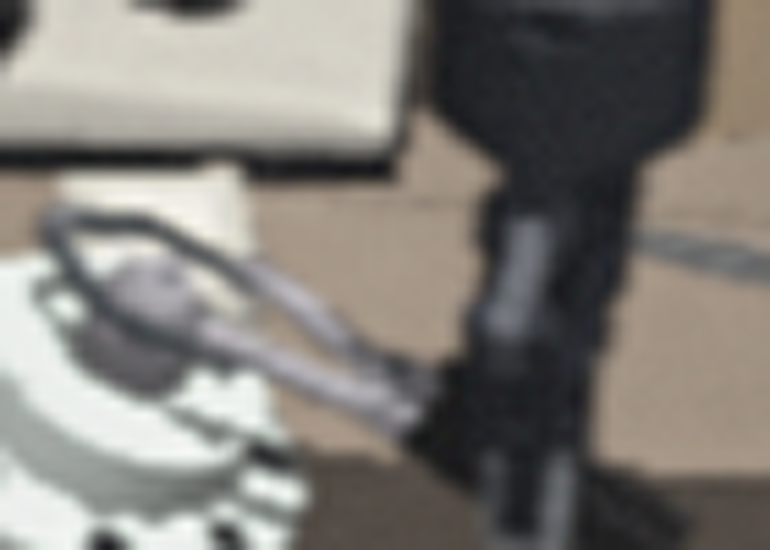

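View pics/t12d.png

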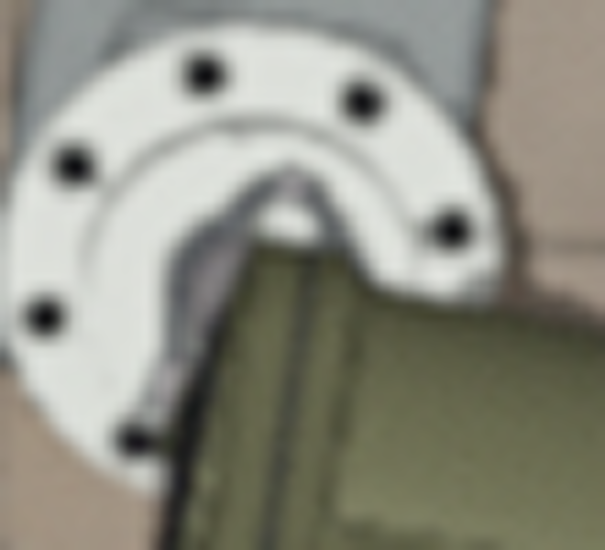

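```bash
python3 - <<'E'
from sh import *
x,e=tri(('t12',295+290/11-.45,145+174/11-.45),('s12',248+52/11-.45,130+218/11-.45));print('apex',x,e[0],'shaft frame',sf(x))
d=np.load('pics/s12.npz');print('P',sf(d['eef']+np.array([0,0,.0135])))
E
```

```text
apex [ 0.62172946 -0.1262363   0.18520891] 0.0007331793010728909 shaft frame [38.18859704  0.0655477  37.61015293]
P [-117.13059776    0.68925972   46.62892944]
```

```bash
python3 -m creep '[{"x":1.6,"y":-0.3,"z":-3.6,"turn":0},{"x":3.3,"y":-0.5,"z":-7.2,"turn":0},{"x":5,"y":-0.8,"z":-10.9,"turn":0},{"x":5,"y":-0.8,"z":-10.9,"turn":0}]'
```

```text
time: 12.65
eef_pos: [0.484, -0.1033, 0.1034]
eef_rot: [0.253, 3.118, -0.0]
wrist_force: [-0.3, -0.5, -2.8]
opening: 0.375
```

```bash
python3 -m creep '[{"x":1.5,"y":-0.3,"z":-3.2,"turn":0},{"x":3,"y":-0.5,"z":-6.4,"turn":0},{"x":4.2,"y":-0.7,"z":-9.1,"turn":0},{"x":4.2,"y":-0.7,"z":-9.1,"turn":0}]';  python3 -c "
from h import *
shot('side','s13')
shot('top','t13')
s=cv2.imread('pics/s13.png');cv2.imwrite('pics/s13d.png',cv2.resize(s[135:185,240:310],None,fx=11,fy=11,interpolation=2))
s=cv2.imread('pics/t13.png');cv2.imwrite('pics/t13d.png',cv2.resize(s[145:195,295:350],None,fx=11,fy=11,interpolation=2))"
```

```text
time: 13.15
eef_pos: [0.4881, -0.1039, 0.094]
eef_rot: [0.253, 3.119, 0.0]
wrist_force: [-0.0, -0.3, -2.2]
opening: 0.379
```

View pics/s13d.png

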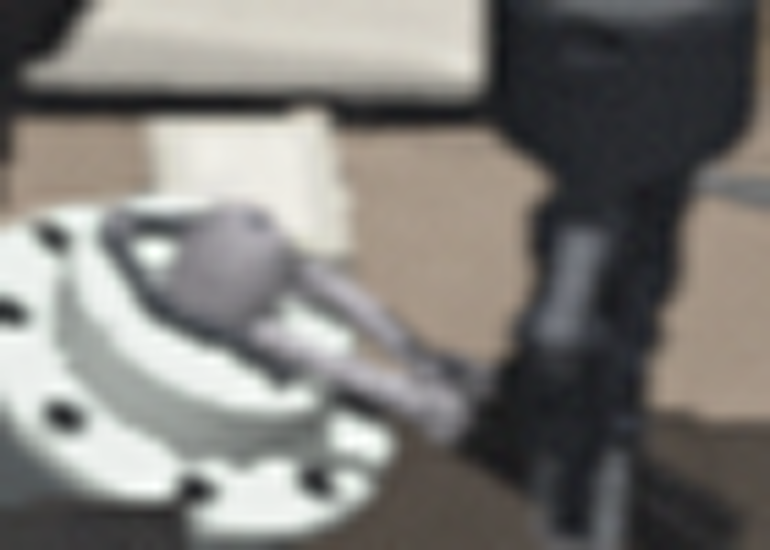

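View pics/t13d.png

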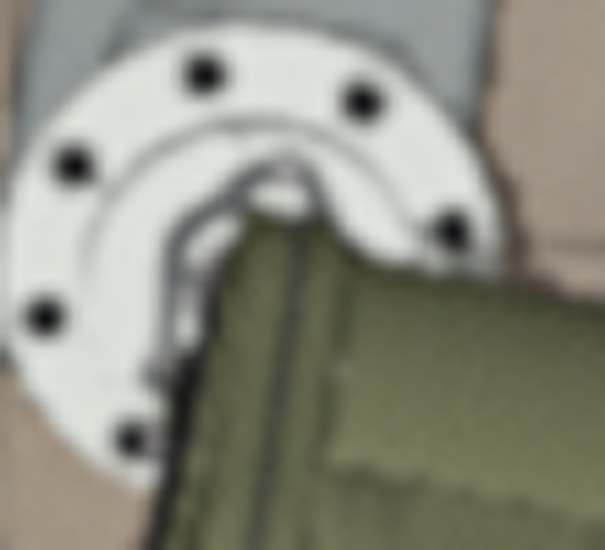

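```bash
python3 -m creep '[{"x":1.3,"y":-0.2,"z":-2.7,"turn":0},{"x":2.5,"y":-0.4,"z":-5.4,"turn":0},{"x":2.5,"y":-0.4,"z":-5.4,"turn":0}]';  python3 -c "
from h import *
from sh import *
shot('side','s14')
d=np.load('pics/s14.npz');print('P',sf(d['eef']+np.array([0,0,.0135])))
s=cv2.imread('pics/s14.png');cv2.imwrite('pics/s14d.png',cv2.resize(s[135:185,240:310],None,fx=11,fy=11,interpolation=2))"
```

```text
time: 13.62
eef_pos: [0.4909, -0.1044, 0.0887]
eef_rot: [0.253, 3.118, 0.0]
wrist_force: [-0.5, -0.2, -0.9]
opening: 0.378
P [-117.07097176    0.74336066   18.32629988]
```

View pics/s14d.png

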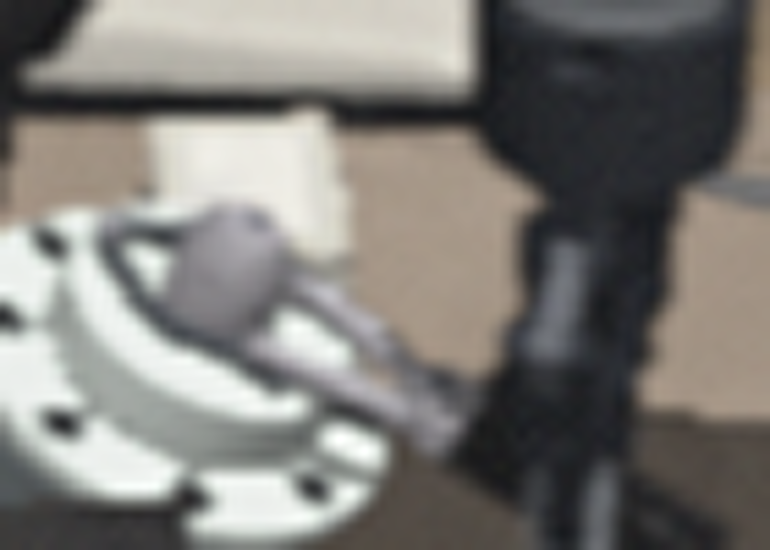

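```bash
python3 -m creep '[{"x":0.9,"y":-0.1,"z":-1.9,"turn":0},{"x":1.7,"y":-0.3,"z":-3.7,"turn":0},{"x":1.7,"y":-0.3,"z":-3.7,"turn":0}]';  python3 -c "
from h import *
from sh import *
shot('side','s15')
d=np.load('pics/s15.npz');print('P',sf(d['eef']+np.array([0,0,.0135])))
s=cv2.imread('pics/s15.png');cv2.imwrite('pics/s15d.png',cv2.resize(s[135:185,240:310],None,fx=11,fy=11,interpolation=2))"
```

```text
time: 14.05
eef_pos: [0.4926, -0.1047, 0.085]
eef_rot: [0.253, 3.118, 0.0]
wrist_force: [0.0, -0.6, -1.0]
opening: 0.376
P [-117.098075      0.7144212    14.19530797]
```

View pics/s15d.png

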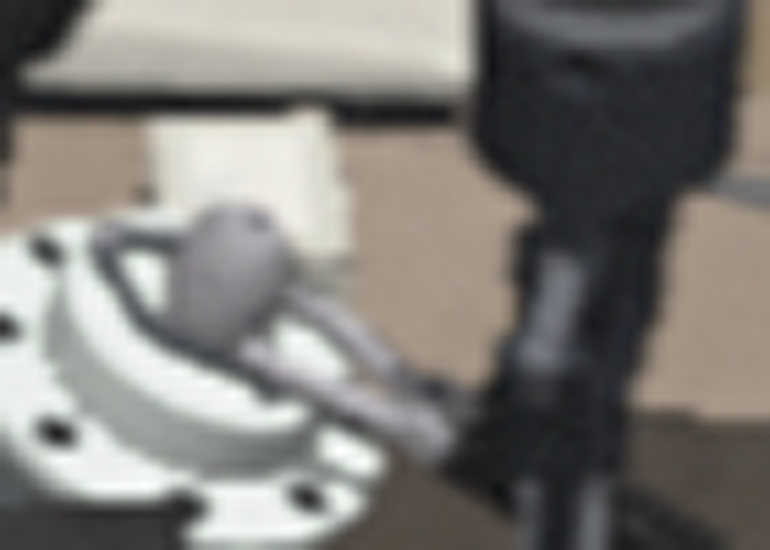

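```bash
python3 - <<'E'
from sh import *
def cen(fn):
    g=cv2.cvtColor(cv2.imread(f'pics/{fn}.png'),6); g=cv2.resize(g[135:185,240:310],None,fx=11,fy=11,interpolation=2)
    m=(g<90).astype(np.uint8); k,l,s,c=cv2.connectedComponentsWithStats(m)
    return [(c[i].round(1),s[i][4]) for i in range(1,k) if 300<s[i][4]<4000]
import shaft
for f in ('s7','s13','s14','s15'): print(f,cen(f))
# predicted shift per mm for hole A-ish at (0.598,-.0707,.1124)
X=np.array([.5982,-.0707,.1124]);print('px(x11)/mm',(proj('s0' if 0 else 'side0',X-.001*n)-proj('side0',X))*11)
X=np.array([.6359,-.0761,.1308]);print((proj('side0',X-.001*n)-proj('side0',X))*11)
E
```

```text
s7 [(array([ 10.9, 200.9]), np.int32(456)), (array([249.7, 222. ]), np.int32(714)), (array([ 10. , 307.9]), np.int32(493)), (array([ 63.3, 416.6]), np.int32(387)), (array([316.5, 477.1]), np.int32(852))]
s13 [(array([157.8, 226.6]), np.int32(403)), (array([217. , 335.4]), np.int32(2126)), (array([454.1, 371.1]), np.int32(466)), (array([ 63.5, 416.6]), np.int32(384)), (array([315.7, 479.5]), np.int32(422))]
s14 [(array([162.6, 236. ]), np.int32(332)), (array([189.3, 331.8]), np.int32(1131)), (array([263.1, 371.8]), np.int32(376)), (array([352.1, 413. ]), np.int32(723)), (array([ 61.9, 423. ]), np.int32(333))]
s15 [(array([207.9, 353.6]), np.int32(1656)), (array([ 56.8, 432.8]), np.int32(366))]
px(x11)/mm [-1.35583476  2.40674755]
[-1.28037904  2.45474794]
```

```bash
python3 -m creep '[{"x":0.9,"y":-0.1,"z":-1.9,"turn":0},{"x":1.7,"y":-0.3,"z":-3.7,"turn":0},{"x":1.7,"y":-0.3,"z":-3.7,"turn":0},{"x":1.7,"y":-0.3,"z":-3.7,"turn":0}]';  python3 -c "
from h import *
from sh import *
shot('side','s16')
d=np.load('pics/s16.npz');print('P',sf(d['eef']+np.array([0,0,.0135])))
s=cv2.imread('pics/s16.png');s=cv2.resize(s[135:185,240:310],None,fx=11,fy=11,interpolation=2);cv2.imwrite('pics/s16d.png',s)
m=(cv2.cvtColor(s,6)<90).astype(np.uint8); k,l,st,c=cv2.connectedComponentsWithStats(m);print([c[i] for i in range(1,k) if 300<st[i][4]<4000])"
```

```text
time: 14.6
eef_pos: [0.4943, -0.1049, 0.0813]
eef_rot: [0.252, 3.118, 0.0]
wrist_force: [-0.0, 0.3, -0.9]
opening: 0.375
P [-117.07029643    0.72064683   10.14129512]
[array([ 39.77272727, 261.25649351]), array([185.42630854, 353.3684573 ]), array([260.31123919, 394.94236311]), array([337.08938547, 431.36312849]), array([ 52.57189542, 442.4869281 ]), array([301.64835165, 503.13186813])]
```

View pics/s16d.png

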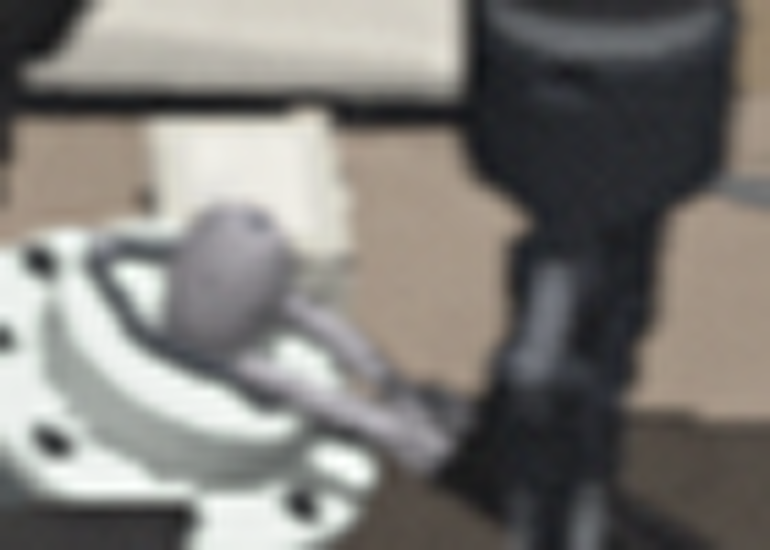

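```bash
python3 -m creep '[{"x":0,"y":0,"z":-1,"turn":0},{"x":0.2,"y":0,"z":-1.5,"turn":0},{"x":0.2,"y":0,"z":-2,"turn":0},{"x":0.2,"y":0,"z":-2,"turn":0},{"x":0.2,"y":0,"z":-2,"turn":0}]' -0.388;  python3 -c "
from h import *
from sh import *
shot('side','s17')
shot('top','t17')
d=np.load('pics/s17.npz');print('P',sf(d['eef']+np.array([0,0,.0135])))
s=cv2.imread('pics/s17.png');s=cv2.resize(s[135:185,240:310],None,fx=11,fy=11,interpolation=2);cv2.imwrite('pics/s17d.png',s)
m=(cv2.cvtColor(s,6)<90).astype(np.uint8); k,l,st,c=cv2.connectedComponentsWithStats(m);print([c[i] for i in range(1,k) if 300<st[i][4]<4000])
s=cv2.imread('pics/t17.png');cv2.imwrite('pics/t17d.png',cv2.resize(s[145:195,295:350],None,fx=11,fy=11,interpolation=2))"
```

```text
time: 15.28
eef_pos: [0.4943, -0.1049, 0.0793]
eef_rot: [0.253, 3.119, 0.0]
wrist_force: [-1.0, 0.0, -0.7]
opening: 0.694
P [-117.92828662    0.7357875     8.29663327]
[array([153.13141026, 258.73397436]), array([213.33948468, 344.71169916]), array([345.87995931, 429.17293998]), array([ 51.6875    , 439.40340909])]
```

View pics/s17d.png

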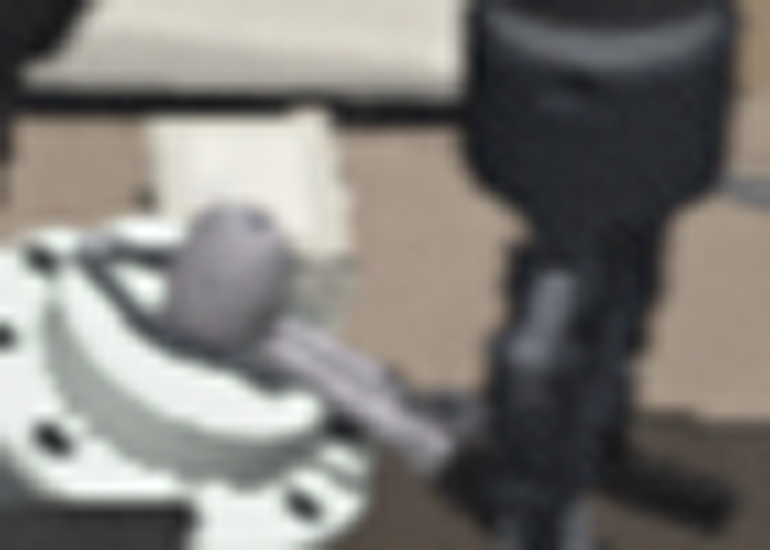

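View pics/t17d.png

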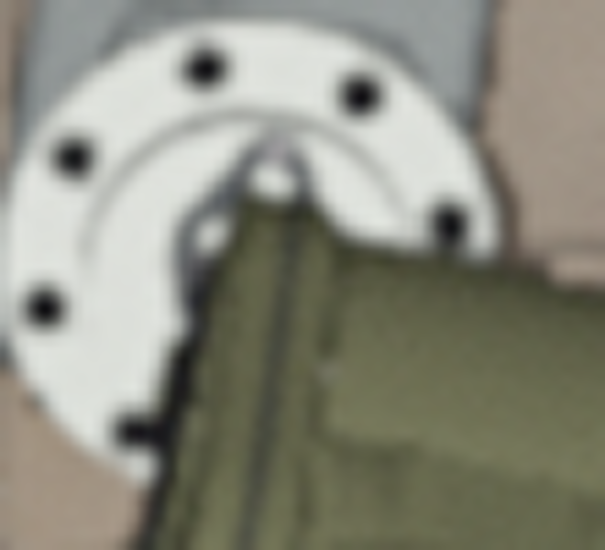

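```bash
python3 - <<'E'
from sh import *
x,e=tri(('t17',295+278/11-.45,145+138/11-.45),('s17',240+83/11-.45,135+243/11-.45));print('apex',x,e[0],'shaft frame',sf(x))
def pln(fn,u,v,zz):
    p,dd=ray(fn,u,v);t=((o+n*zz*1e-3-p)@n)/(dd@n);return sf(p+t*dd)
for f,uv in (('s15',(95,238)),('s16',(92,245)),('s17',(80,243))): print(f,pln(f,240+uv[0]/11-.45,135+uv[1]/11-.45,{'s15':10,'s16':6,'s17':7}[f]))
for zz in(4,7,9): print(pln('s17',240+300/11-.45,135+385/11-.45,zz),pln('t17',295+183/11-.45,145+250/11-.45,zz),pln('t17',295+278/11-.45,145+138/11-.45,zz))
E
python3 -c "
from h import *
s=cv2.imread('pics/s17.png');cv2.imwrite('pics/s17e.png',cv2.resize(s[145:185,240:290],None,fx=16,fy=15,interpolation=3))"
```

```text
apex [ 0.63852156 -0.12694937  0.15711838] 7.833302260838131e-05 shaft frame [41.4723189   2.04503682  5.10077323]
s15 [39.00637209  3.79088923 10.        ]
s16 [38.97805536  2.01237047  6.        ]
s17 [42.09828638  5.36903017  7.        ]
[-32.94363671   9.04118963   4.        ] [ 7.25404015 20.30113443  4.        ] [41.18737625  1.92414617  4.        ]
[-32.87608944  13.07354807   7.        ] [ 7.90493052 20.53482004  7.        ] [41.75161154  2.20476084  7.        ]
[-32.83105793  15.76178703   9.        ] [ 8.33885744 20.69061045  9.        ] [42.1277684   2.39183728  9.        ]
```

View pics/s17e.png

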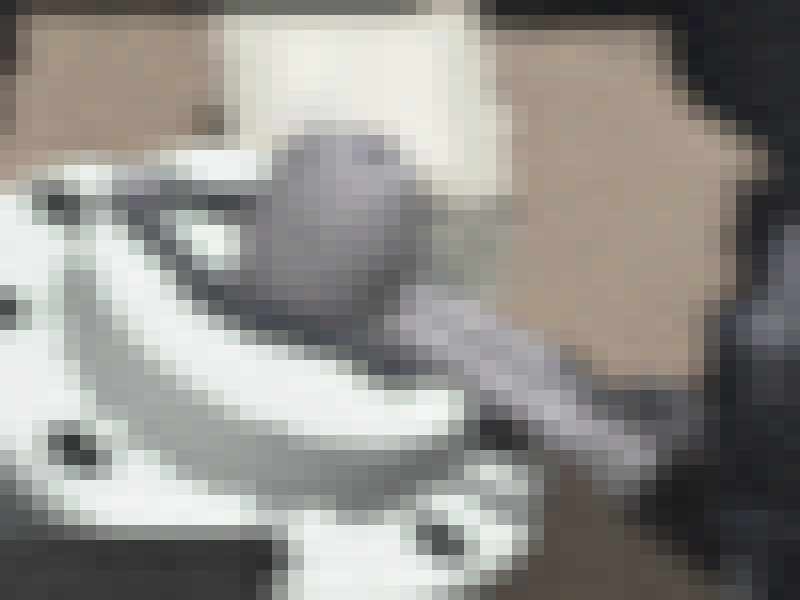

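```bash
python3 - <<'E'
from sh import *
im=cv2.imread('pics/s17.png');im=cv2.resize(im[145:185,240:290],None,fx=16,fy=15,interpolation=2)
def q(X): u=proj('s17',X); return tuple(int(round(v)) for v in ((u[0]-240+.5)*16,(u[1]-145+.5)*15))
def q2(X): u=proj('t17',X); return tuple(int(round(v)) for v in ((u[0]-295+.5)*11,(u[1]-145+.5)*11))
th=np.linspace(0,2*np.pi,60)
for z,rr,col in ((10.5,17.5,(0,0,255)),(30,17.5,(0,255,0)),(42,10,(255,0,0))):
    pts=[q(o+n*z*1e-3+rr*1e-3*(np.cos(t)*ux+np.sin(t)*uy)) for t in th]
    cv2.polylines(im,[np.array(pts)],True,col,1)
for xx in (20,35): cv2.circle(im,q(o+n*.006+ux*xx*1e-3),4,(0,0,255),-1)
cv2.imwrite('pics/ov17.png',im)
im=cv2.imread('pics/t17.png');im=cv2.resize(im[145:195,295:350],None,fx=11,fy=11,interpolation=2)
for xx in (20,35): cv2.circle(im,q2(o+n*.006+ux*xx*1e-3),4,(0,0,255),-1)
for rr,z in ((44,0),(44,2),(66,-22),(66,-24)):
    pts=[q2(o+n*z*1e-3+rr*1e-3*(np.cos(t)*ux+np.sin(t)*uy)) for t in th]
    cv2.polylines(im,[np.array(pts)],True,(0,0,255),1)
cv2.imwrite('pics/ovt17.png',im)
E
```

```text
(no output)
```

View pics/ov17.png

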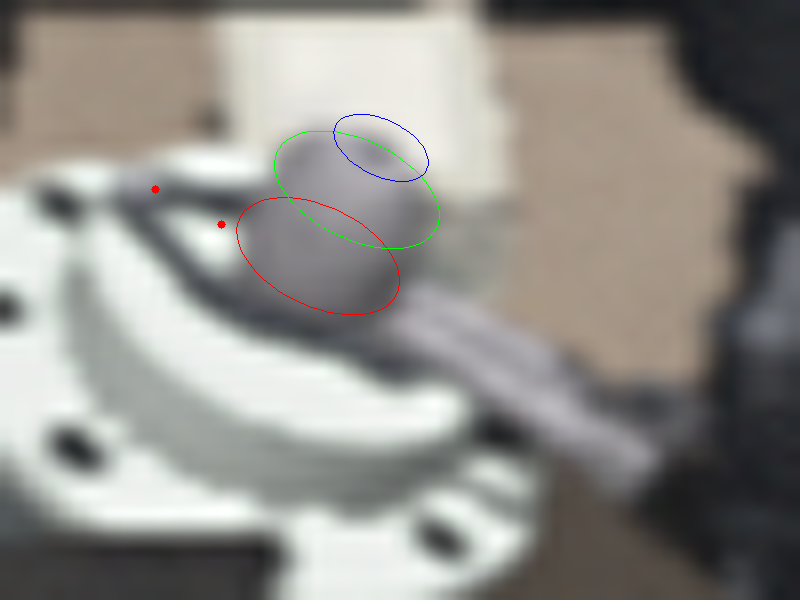

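View pics/ovt17.png

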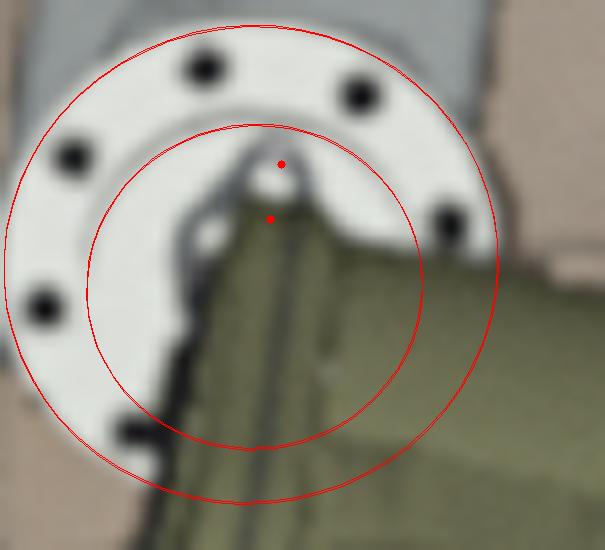

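```bash
python3 -m creep '[{"x":-1.5,"y":0.2,"z":3,"turn":0},{"x":-3,"y":0.5,"z":6,"turn":0},{"x":-4.5,"y":0.7,"z":10,"turn":0},{"x":-4.5,"y":0.7,"z":10,"turn":0}]';  python3 -c "
from h import *
from sh import *
shot('side','s18')
shot('top','t18')
s=cv2.imread('pics/s18.png');s=cv2.resize(s[135:185,240:310],None,fx=11,fy=11,interpolation=2);cv2.imwrite('pics/s18d.png',s)
m=(cv2.cvtColor(s,6)<90).astype(np.uint8); k,l,st,c=cv2.connectedComponentsWithStats(m);print([c[i] for i in range(1,k) if 300<st[i][4]<4000])
s=cv2.imread('pics/t18.png');cv2.imwrite('pics/t18d.png',cv2.resize(s[145:195,295:350],None,fx=11,fy=11,interpolation=2))"
```

```text
time: 15.88
eef_pos: [0.4895, -0.1041, 0.0896]
eef_rot: [0.253, 3.119, 0.0]
wrist_force: [-0.7, 0.6, -2.1]
opening: 0.696
[array([152.25925926, 258.5617284 ]), array([190.02356021, 341.81151832]), array([ 51.82072829, 439.53501401])]
```

View pics/s18d.png

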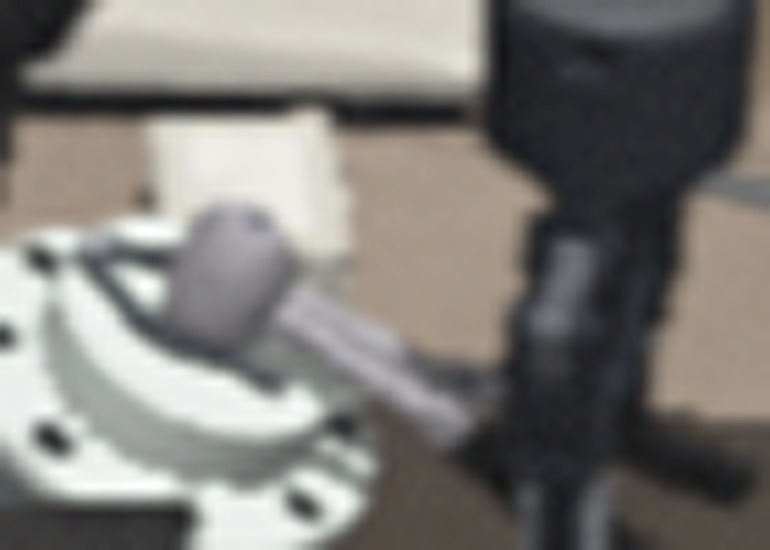

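View pics/t18d.png

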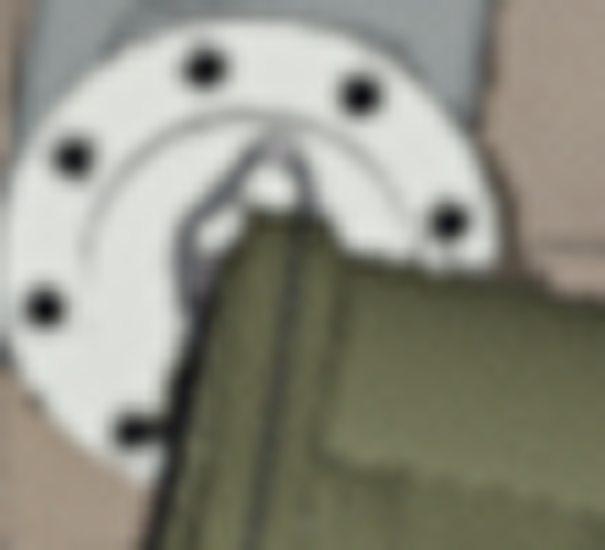

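```bash
python3 -m creep '[{"x":-4,"y":0.7,"z":10,"turn":0},{"x":-9,"y":1.4,"z":20,"turn":0},{"x":-13,"y":2,"z":30,"turn":0},{"x":-30,"y":5,"z":50,"turn":0},{"x":-60,"y":10,"z":70,"turn":0},{"x":-90,"y":14,"z":80,"turn":0},{"x":-90,"y":14,"z":80,"turn":0}]';  python3 -c "
from h import *
from sh import *
shot('side','s19')
shot('top','t19')
s=cv2.imread('pics/s19.png');s1=cv2.resize(s[135:185,240:310],None,fx=11,fy=11,interpolation=2)
m=(cv2.cvtColor(s1,6)<90).astype(np.uint8); k,l,st,c=cv2.connectedComponentsWithStats(m);print([c[i] for i in range(1,k) if 300<st[i][4]<4000])
s=cv2.resize(s[90:190,220:350],None,fx=6,fy=6,interpolation=2);cv2.imwrite('pics/s19d.png',s)
s=cv2.imread('pics/t19.png');cv2.imwrite('pics/t19d.png',cv2.resize(s[145:195,295:350],None,fx=11,fy=11,interpolation=2))"
```

```text
time: 16.85
eef_pos: [0.3981, -0.0899, 0.1707]
eef_rot: [0.253, 3.118, -0.0]
wrist_force: [0.6, -0.1, -1.7]
opening: 0.698
[array([522.68668407,  39.12159642]), array([152.00653595, 258.46405229]), array([193.11336634, 342.40148515]), array([263.08902077, 322.06824926]), array([ 51.81666667, 439.55555556])]
```

View pics/s19d.png

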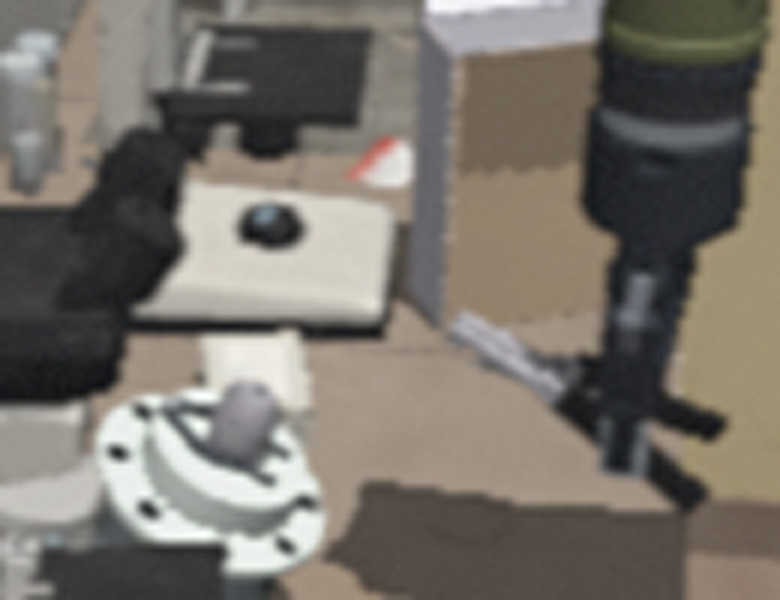

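View pics/t19d.png

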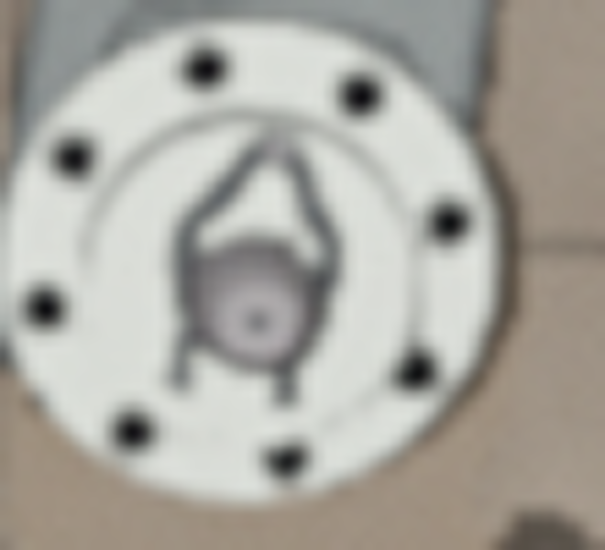

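```bash
python3 - <<'E'
from sh import *
def pln(fn,u,v,zz):
    p,dd=ray(fn,u,v);t=((o+n*zz*1e-3-p)@n)/(dd@n);return sf(p+t*dd)
# initial ring outer kink widths
q=lambda u,v:(190+u/4.5-.4,140+v/4.5-.4)
for nm,(u,v) in dict(kL=(230,635),kR=(383,640),apex=(309,742),inL=(255,640),inR=(362,640)).items():
    X=plane('w1',*q(u,v),.029); print('init',nm,X.round(4))
hh=np.radians(11.3);h=np.array([np.cos(hh),np.sin(hh)]);m=np.array([-h[1],h[0]]);pv=np.array([.4792,.2802])
for nm,(u,v) in dict(kL=(230,635),kR=(383,640),apex=(309,742),inL=(255,640),inR=(362,640)).items():
    X=plane('w1',*q(u,v),.029)[:2]-pv; print('init ring frame',nm,(X@h*1e3-78).round(1),(X@m*1e3).round(1))
q2=lambda u,v:(295+u/11-.45,145+v/11-.45)
for nm,(u,v) in dict(apex=(275,130),kL=(180,235),kR=(343,240),eL=(175,392),eR=(285,408),botL=(185,330),botR=(325,340)).items():
    print('now',nm,pln('t19',*q2(u,v),7).round(1))
im=cv2.imread('pics/t19.png');cv2.imwrite('pics/t19e.png',cv2.resize(im[150:188,305:335],None,fx=20,fy=15.5,interpolation=3))
im=cv2.imread('pics/s19.png');cv2.imwrite('pics/s19e.png',cv2.resize(im[148:180,240:275],None,fx=20,fy=18,interpolation=3))
E
```

```text
init kL [0.5567 0.2721 0.029 ]
init kR [0.5505 0.3167 0.029 ]
init apex [0.5904 0.3019 0.029 ]
init inL [0.5571 0.2796 0.029 ]
init inR [0.5516 0.3106 0.029 ]
init ring frame kL -3.6 -23.1
init ring frame kR -1.0 21.8
init ring frame apex 35.3 -0.6
init ring frame inL -1.7 -15.8
init ring frame inR -1.1 15.6
now apex [43.7  3.4  7. ]
now kL [11.7 22.1  7. ]
now kR [ 18.2 -19.8   7. ]
now eL [-30.3  15.1   7. ]
now eR [-29.2 -14.2   7. ]
now botL [-13.2  15.8   7. ]
now botR [ -9.1 -20.7   7. ]
```

View pics/t19e.png

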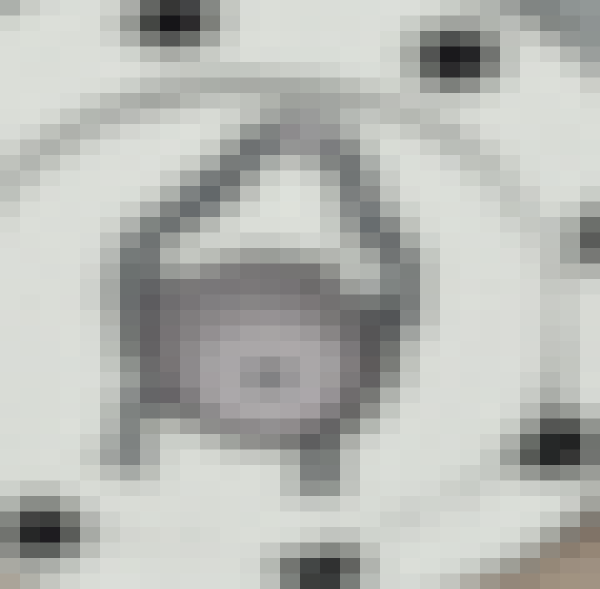

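View pics/s19e.png

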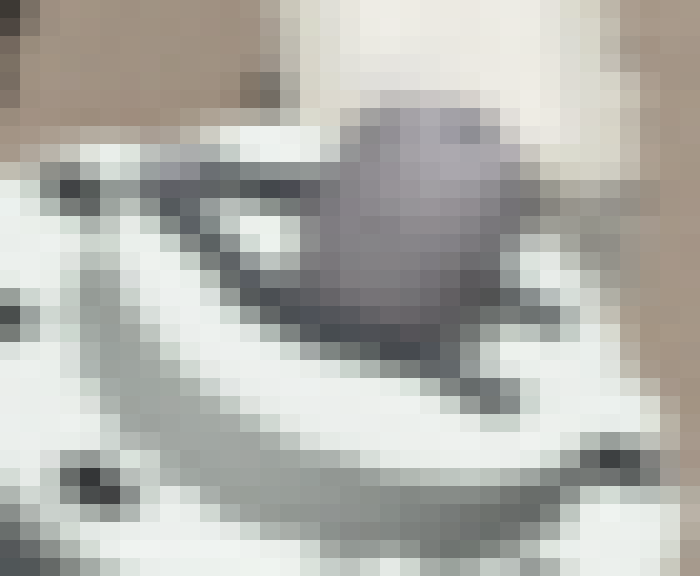

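```bash
python3 -m creep '[{"x":30,"y":-4,"z":-10,"turn":0},{"x":60,"y":-9,"z":-30,"turn":0},{"x":77,"y":-12,"z":-50,"turn":0},{"x":85,"y":-13,"z":-66,"turn":0},{"x":91.4,"y":-14.2,"z":-81,"turn":0},{"x":91.4,"y":-14.2,"z":-81,"turn":0},{"x":91.4,"y":-14.2,"z":-81,"turn":0}]';  python3 -c "
from h import *
shot('side','s20')
a=cv2.imread('pics/s18.png')[135:185,240:310];b=cv2.imread('pics/s20.png')[135:185,240:310]
cv2.imwrite('pics/cmp.png',np.vstack([cv2.resize(x,None,fx=8,fy=6,interpolation=2) for x in (a,b)]))"
```

```text
time: 17.82
eef_pos: [0.4911, -0.1044, 0.0892]
eef_rot: [0.252, 3.117, -0.0]
wrist_force: [-1.6, 0.6, -2.8]
opening: 0.695
```

View pics/cmp.png

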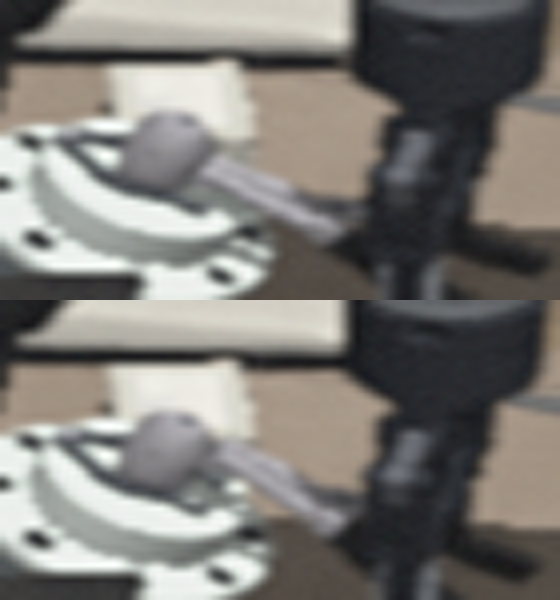

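```bash
python3 -c "
from h import *
a=cv2.imread('pics/s18.png')[145:180,255:295];b=cv2.imread('pics/s20.png')[145:180,255:295]
cv2.imwrite('pics/cmp2.png',np.hstack([cv2.resize(x,None,fx=10,fy=14,interpolation=2) for x in (a,b)]))
from sh import *
for f in ('s18','s20'):
  d=np.load('pics/%s.npz'%f);print('P',sf(d['eef']+np.array([0,0,.0135])))"
```

```text
P [-117.99868276    0.73093587   19.68060507]
P [-116.64951329    0.73793295   18.69072986]
```

View pics/cmp2.png

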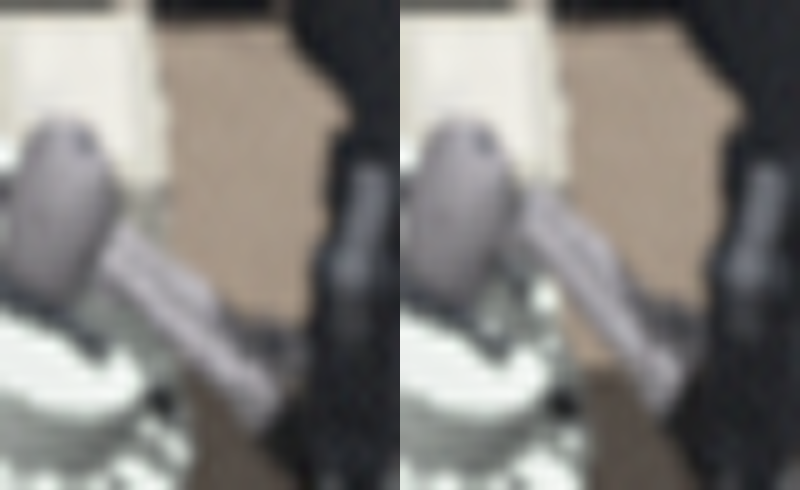

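```bash
python3 - <<'E'
from sh import *
hd=np.radians(-9.2)
for f,uv in (('s18',[(105,260),(265,430)]),('s20',[(123,238),(260,425)])):
    P=np.load(f'pics/{f}.npz')['eef']*[1,1,0]
    A,B=[vp(f,255+u/10-.45,145+v/14-.46,P,hd,.004) for u,v in uv]
    print(f,A,B,np.degrees(np.arctan2(A[1]-B[1],A[0]-B[0])))
for f,uv in (('s19',[(450,325),(560,400)]),):
    P=np.load(f'pics/{f}.npz')['eef']*[1,1,0]
    A,B=[vp(f,220+u/6-.45,90+v/6-.46,P,hd,.004) for u,v in uv]
    print(f,A,B,np.degrees(np.arctan2(A[1]-B[1],A[0]-B[0])))
E
```

```text
s18 [0.09071132 0.14488602] [0.03813774 0.1086427 ] 34.58171435860575
s20 [0.08314074 0.1516828 ] [0.03814859 0.10970372] 43.01581592025313
s19 [0.09228862 0.22713861] [0.03554189 0.19376007] 30.464127790790034
```

```bash
python3 -m creep '[{"x":-13,"y":2,"z":28,"turn":0},{"x":-25,"y":4,"z":75,"turn":0},{"x":-25,"y":-5,"z":125,"turn":-0.15},{"x":-15,"y":-30,"z":155,"turn":-0.33},{"x":5,"y":-55,"z":155,"turn":-0.51},{"x":30,"y":-80,"z":155,"turn":-0.69},{"x":60,"y":-95,"z":155,"turn":-0.87},{"x":85,"y":-104,"z":155,"turn":-1.05},{"x":100,"y":-106,"z":152,"turn":-1.23},{"x":112,"y":-106,"z":150,"turn":-1.41},{"x":112,"y":-106,"z":150,"turn":-1.41},{"x":112,"y":-106,"z":150,"turn":-1.41}]'; python3 -c "
from h import *
shot('wrist','w21');shot('side','s21')"
```

```text
time: 19.38
eef_pos: [0.6026, -0.2104, 0.24]
eef_rot: [2.212, 2.215, -0.015]
wrist_force: [0.1, 0.2, -1.2]
opening: 0.696
```

View pics/w21.png

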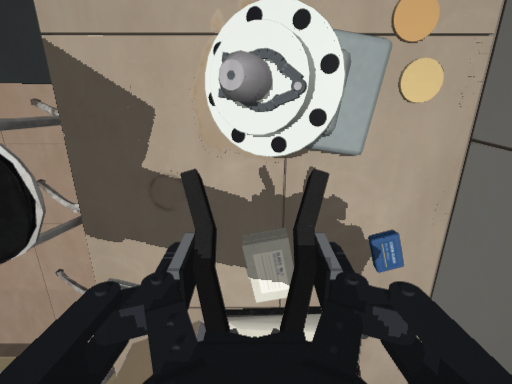

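View pics/s21.png

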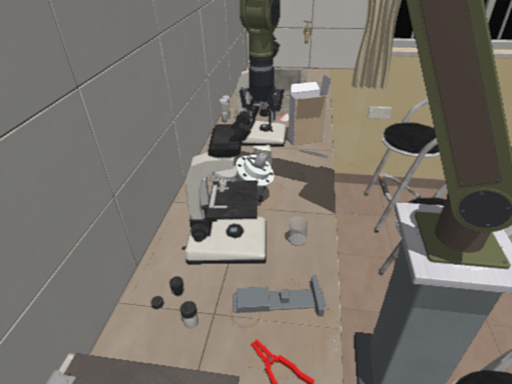

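Good close-up of the ring. Enlarging.

```bash
python3 - <<'E'
from sh import *
im=cv2.imread('pics/w21.png');cv2.imwrite('pics/w21e.png',cv2.resize(im[0:165,195:355],None,fx=4.9,fy=3.6,interpolation=2))
cv2.imwrite('pics/w21f.png',cv2.resize(im[35:120,205:315],None,fx=7.2,fy=7,interpolation=2))
# disc holes/hub: ellipse fits
hsv=cv2.cvtColor(im,40)
m=((hsv[:,:,2]>190)&(hsv[:,:,1]<30)).astype(np.uint8);m[:, :200]=0;m[165:]=0
c=max(cv2.findContours(m,0,1)[0],key=cv2.contourArea);print(cv2.fitEllipse(cv2.convexHull(c)))
print(proj('w21',o-.0215*n if 0 else o+n*(-.0145-.0092)))
E
```

```text
((274.2590637207031, 76.41648864746094), (138.542724609375, 159.71519470214844), 11.341293334960938)
[267.5169478   83.88310814]
```

View pics/w21f.png

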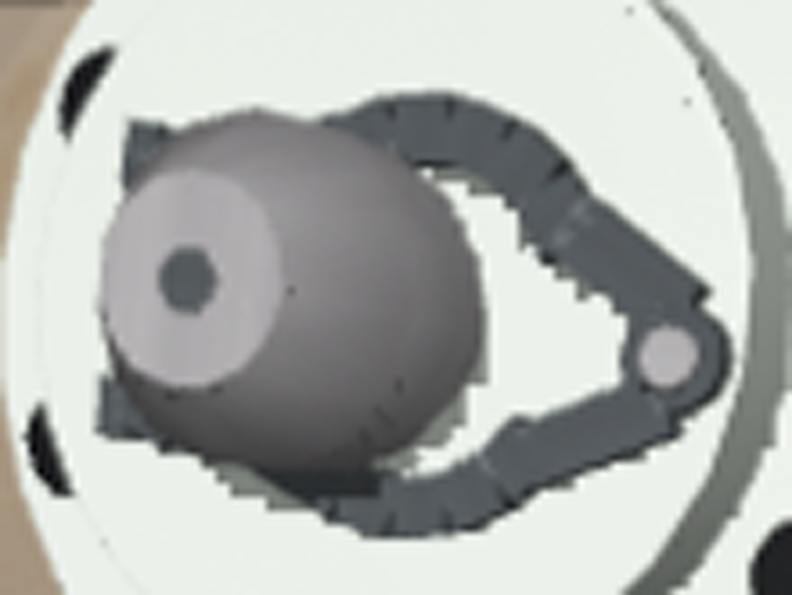

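```bash
python3 - <<'E'
from sh import *
im=cv2.imread('pics/w21.png');g=cv2.cvtColor(im,6)
m=(g<75).astype(np.uint8);k,l,st,c=cv2.connectedComponentsWithStats(m[:165,195:355])
bl=[(c[i]+[195,0],st[i][4]) for i in range(1,k) if 40<st[i][4]<500];
for b in bl: print(b)
X=dict(H=(0.6526,-0.1514,0.1432),A=(0.6582,-0.1097,0.1438),B=(0.6359,-0.0761,0.1308),C=(0.5982,-0.0707,0.1124),D=(0.5669,-0.0963,0.1001),E=(0.5593,-0.1374,0.1004))
for k,v in X.items(): print(k,proj('w21',np.array(v)-n*.0092).round(1))
E
```

```text
(array([253.66257669,  13.52760736]), np.int32(163))
(array([301.08518519,  18.72592593]), np.int32(270))
(array([205.02380952,  33.52380952]), np.int32(42))
(array([329.26022305,  63.42750929]), np.int32(269))
(array([244.22649573,  99.16239316]), np.int32(234))
(array([317.42986425, 117.17647059]), np.int32(221))
(array([237.25833333, 135.60833333]), np.int32(120))
(array([278.19428571, 144.13714286]), np.int32(175))
H [319.5 117.9]
A [330.7  64.2]
B [302.4  19.7]
C [255.1  17.2]
D [221.1  51.8]
E [214.8  98.4]
```

View pics/w21e.png

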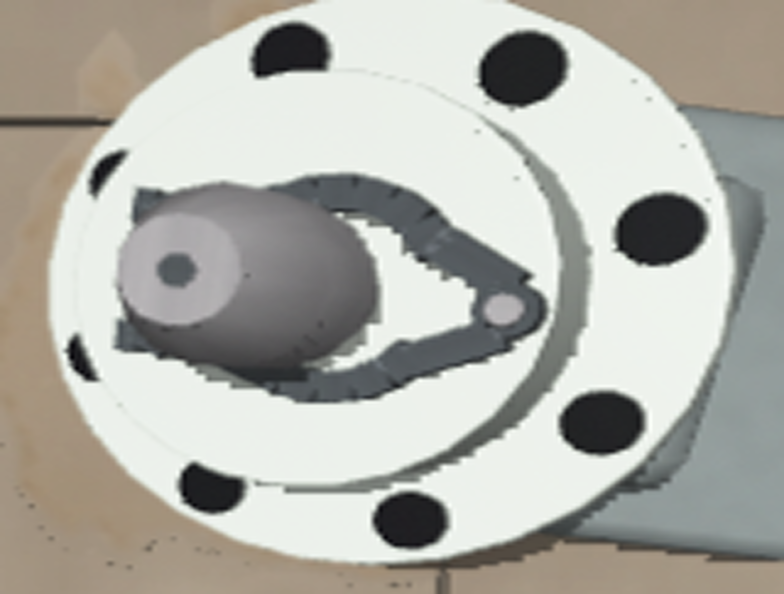

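```bash
cat > meas.py <<'E'
from sh import *
def pln(fn,u,v,zz):
    p,dd=ray(fn,u,v);t=((o+n*zz*1e-3-p)@n)/(dd@n);return sf(p+t*dd)
E
python3 - <<'E'
from meas import *
q=lambda u,v:(205+u/7.2-.43+1.5,35+v/7-.43+.8)
for zz in (7.3,10):
  print(zz)
  for nm,uv in dict(rivet=(668,355),apexout=(733,358),earTout=(132,120),earTtip=(124,150),earBout=(100,437),earBtip=(97,410),arcTtop=(430,92),arcBbot=(410,537),rimhubR=(752,250)).items():
    print(nm,pln('w21',*q(*uv),zz).round(1))
for nm,uv in dict(tipc=(190,278),tipL=(102,275),tipR=(283,280)).items(): print(nm,pln('w21',*q(*uv),42).round(1))
for nm,uv in dict(hubR=(785,215),).items(): print(nm,pln('w21',*q(*uv),2.3).round(1))
# hub rim from w21e: right edge (560,270), top (340,68), bottom(330,490)
qe=lambda u,v:(195+u/4.9-.4+1.5,v/3.6-.36+.8)
H=[pln('w21',*qe(u,v),2.3) for u,v in [(562,270),(340,69),(490,130),(545,200),(455,455),(320,490),(200,440),(76,280)]]
H=np.array(H);print(H.round(1))
s=np.linalg.lstsq(np.c_[2*H[:,:2],np.ones(len(H))],(H[:,:2]**2).sum(1),rcond=None)[0];print('hub centre',s[:2],np.sqrt(s[2]+s[0]**2+s[1]**2))
E
```

```text
7.3
rivet [37.9  1.6  7.3]
apexout [44.7  2.3  7.3]
earTout [-28.6  17.6   7.3]
earTtip [-29.1  14.3   7.3]
earBout [-27.8 -17.5   7.3]
earBtip [-28.6 -14.5   7.3]
arcTtop [ 6.7 24.   7.3]
arcBbot [ 13.1 -21.9   7.3]
rimhubR [44.2 12.8  7.3]
10
rivet [38.7  1.5 10. ]
apexout [45.4  2.2 10. ]
earTout [-26.9  17.3  10. ]
earTtip [-27.5  14.1  10. ]
earBout [-26.1 -17.3  10. ]
earBtip [-27.  -14.4  10. ]
arcTtop [ 7.9 23.7 10. ]
arcBbot [ 14.2 -21.6  10. ]
rimhubR [45.  12.6 10. ]
tipc [ 0.8  0.9 42. ]
tipL [-8.8 -0.1 42. ]
tipR [10.5  2.  42. ]
hubR [45.5 17.   2.3]
[[ 43.8  10.3   2.3]
 [  0.5  44.2   2.3]
 [ 26.9  34.9   2.3]
 [ 38.2  23.    2.3]
 [ 35.1 -29.4   2.3]
 [ 13.2 -42.    2.3]
 [-11.3 -35.3   2.3]
 [-41.3  -3.3   2.3]]
hub centre [2.60725824 0.8440615 ] 42.61816125267154
```

```bash
python3 - <<'E'
from meas import *
s=r.read_state();E=np.array(s['eef_pos'])
for t in [(-135,.5,60),(-120.5,.5,32),(-120.5,.5,7),(-120.5,.5,-4.7)]:
    W=o+(t[0]*ux+t[1]*uy+t[2]*n)/1e3-np.array([0,0,.0135]);print(t,W.round(4),((W-E)*1e3).round(1))
print(E,s['eef_rot'],n*10)
E
```

```text
(-135, 0.5, 60) [ 0.4575 -0.0992  0.119 ] [-145.1  111.2 -121.1]
(-120.5, 0.5, 32) [ 0.4821 -0.1032  0.0997] [-120.5  107.2 -140.4]
(-120.5, 0.5, 7) [ 0.4925 -0.1049  0.077 ] [-110.   105.5 -163. ]
(-120.5, 0.5, -4.7) [ 0.4974 -0.1057  0.0664] [-105.2  104.7 -173.6]
[ 0.60255838 -0.21037075  0.24004189] [ 2.21268424  2.21398339 -0.01449312] [-4.16392378  0.67398766  9.06683403]
```

```bash
python3 -m creep '[{"x":-12,"y":0,"z":3,"turn":0.18},{"x":-30,"y":2,"z":5,"turn":0.36},{"x":-55,"y":12,"z":5,"turn":0.54},{"x":-85,"y":28,"z":5,"turn":0.72},{"x":-115,"y":52,"z":5,"turn":0.9},{"x":-140,"y":76,"z":5,"turn":1.08},{"x":-150,"y":100,"z":0,"turn":1.26},{"x":-150,"y":111,"z":-30,"turn":1.41},{"x":-150,"y":111,"z":-80,"turn":1.41},{"x":-145,"y":111,"z":-121,"turn":1.41},{"x":-145,"y":111,"z":-121,"turn":1.41}]'; python3 -c "
from h import *
shot('side','s22')
s=cv2.imread('pics/s22.png');cv2.imwrite('pics/s22d.png',cv2.resize(s[115:185,235:325],None,fx=8.5,fy=8.5,interpolation=2))"
```

```text
time: 20.85
eef_pos: [0.4544, -0.0987, 0.117]
eef_rot: [0.249, 3.123, 0.002]
wrist_force: [-0.4, 0.6, -1.9]
opening: 0.696
```

View pics/s22d.png

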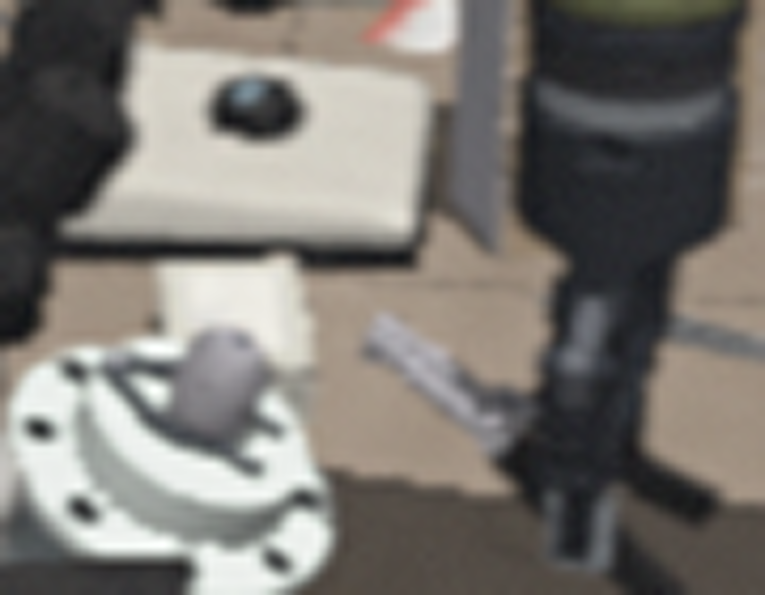

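```bash
python3 - <<'E'
from meas import *
hd=np.radians(-9.2)
P=np.load('pics/s22.npz')['eef'];Pp=P*[1,1,0];print('P',sf(P+[0,0,.0135]))
for a,b in [((395,362),(490,442)),((388,312),(450,360))]:
    A,B=[vp('s22',235+u/8.5-.44,115+v/8.5-.44,Pp,hd,.008) for u,v in (a,b)]
    print(A,B,np.degrees(np.arctan2(A[1]-B[1],A[0]-B[0])))
for nm,uv in dict(tip=(378,318),pinbot=(378,352),pivot=(500,440)).items():
    A=vp('s22',235+uv[0]/8.5-.44,115+uv[1]/8.5-.44,Pp,hd,.006);print(nm,A-[0,P[2]+.0135])
E
```

```text
P [-138.62409302    0.45802537   59.53524912]
[0.07412093 0.17737416] [0.03826626 0.14973987] 37.62253568213859
[0.07707984 0.19746816] [0.05405138 0.18148908] 34.756158449674075
tip [0.08119733 0.06274077]
pinbot [0.0809654  0.04875029]
pivot [0.03505387 0.01941591]
```

```bash
python3 - <<'E'
from meas import *
s=r.read_state();E=np.array(s['eef_pos'])
for t in [(29,.7,80),(29,.7,62),(29,.7,53),(29,.7,47)]:
    W=o+(t[0]*ux+t[1]*uy+t[2]*n)/1e3-np.array([0,0,.0135]);print(t,W.round(4),((W-E)*1e3).round(1))
E
```

```text
(29, 0.7, 80) [ 0.596  -0.1214  0.2063] [139.7 -22.2  87.3]
(29, 0.7, 62) [ 0.6035 -0.1226  0.1899] [147.2 -23.5  71. ]
(29, 0.7, 53) [ 0.6072 -0.1232  0.1818] [151.  -24.1  62.9]
(29, 0.7, 47) [ 0.6097 -0.1236  0.1763] [153.5 -24.5  57.4]
```

```bash
python3 -m creep '[{"x":-5,"y":0,"z":55,"turn":0},{"x":0,"y":-3,"z":110,"turn":0},{"x":30,"y":-6,"z":140,"turn":0},{"x":80,"y":-12,"z":145,"turn":0},{"x":125,"y":-20,"z":140,"turn":0},{"x":139,"y":-22,"z":115,"turn":0},{"x":139.7,"y":-22,"z":92,"turn":0},{"x":139.7,"y":-22,"z":92,"turn":0}]' 1; python3 -c "
from h import *
shot('side','s23')
s=cv2.imread('pics/s23.png');cv2.imwrite('pics/s23d.png',cv2.resize(s[90:180,210:310],None,fx=7.5,fy=6.6,interpolation=2))"
```

```text
time: 21.9
eef_pos: [0.5952, -0.1212, 0.2114]
eef_rot: [0.249, 3.121, 0.001]
wrist_force: [-0.0, -0.5, -0.5]
opening: 0.378
```

View pics/s23d.png

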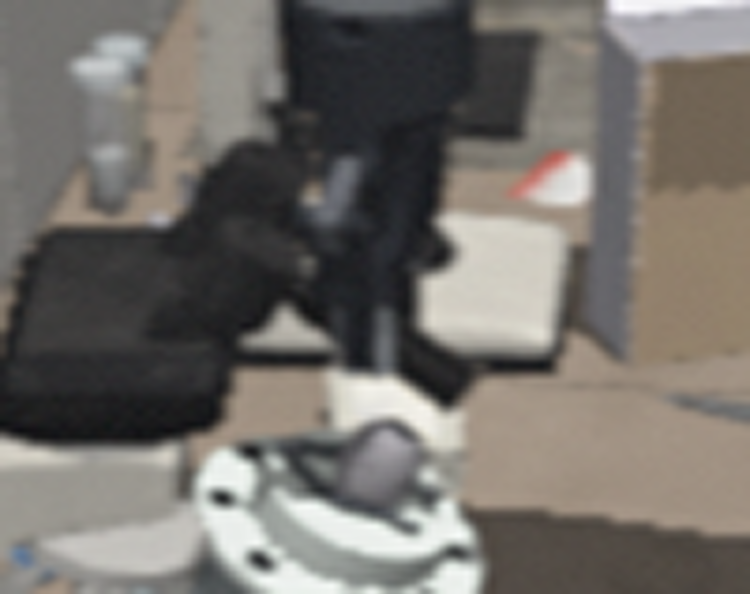

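```bash
python3 -m creep '[{"x":4,"y":-0.7,"z":-10,"turn":0},{"x":8.3,"y":-1.4,"z":-21,"turn":0},{"x":8.3,"y":-1.4,"z":-21,"turn":0}]' && python3 -m creep '[{"x":1.6,"y":-0.2,"z":-3.5,"turn":0},{"x":3.2,"y":-0.5,"z":-7,"turn":0},{"x":3.2,"y":-0.5,"z":-7,"turn":0}]'; python3 -c "
from h import *
shot('side','s24')
s=cv2.imread('pics/s24.png');cv2.imwrite('pics/s24d.png',cv2.resize(s[90:180,210:310],None,fx=7.5,fy=6.6,interpolation=2))"
```

```text
time: 22.32
eef_pos: [0.6038, -0.1227, 0.1907]
eef_rot: [0.249, 3.12, 0.001]
wrist_force: [-0.2, 0.4, -1.6]
opening: 0.376
time: 22.7
eef_pos: [0.6069, -0.1231, 0.1846]
eef_rot: [0.249, 3.12, 0.001]
wrist_force: [-2.0, 0.2, 4.4]
opening: 0.383
```

View pics/s24d.png

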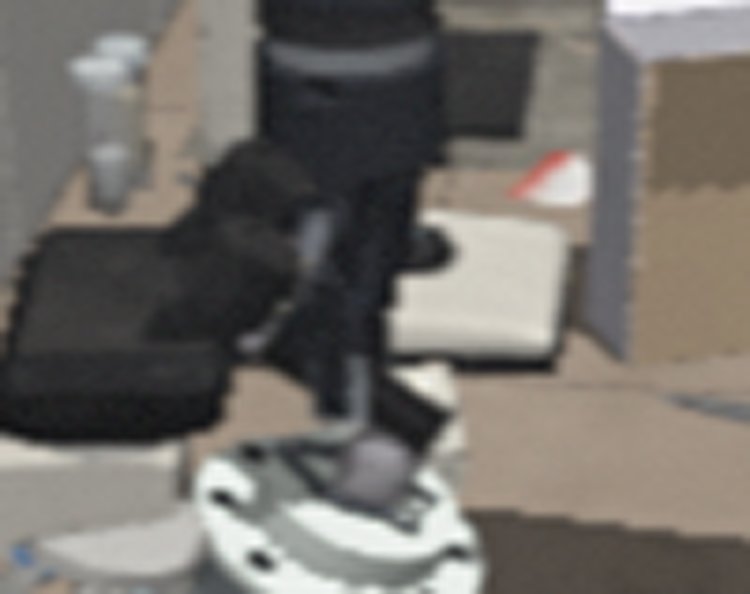

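```bash
python3 -m creep '[{"x":1.3,"y":-0.2,"z":-3,"turn":0},{"x":2.4,"y":-0.4,"z":-6,"turn":0},{"x":2.4,"y":-0.4,"z":-6,"turn":0}]';  python3 -m creep '[{"x":0.6,"y":-0.1,"z":-2,"turn":0},{"x":0.8,"y":-0.1,"z":-3,"turn":0},{"x":0.8,"y":-0.1,"z":-3,"turn":0}]'
```

```text
time: 23.12
eef_pos: [0.6105, -0.1237, 0.1806]
eef_rot: [0.249, 3.116, 0.0]
wrist_force: [-0.5, -0.8, 7.1]
opening: 0.379
time: 23.5
eef_pos: [0.6114, -0.1238, 0.1796]
eef_rot: [0.249, 3.114, -0.0]
wrist_force: [-2.8, 0.7, 8.9]
opening: 0.377
```

```bash
python3 -m creep '[{"x":0.8,"y":-0.1,"z":-3,"turn":0},{"x":1.5,"y":-0.2,"z":-5,"turn":0},{"x":1.5,"y":-0.2,"z":-5,"turn":0}]'; python3 -c "
from h import *
shot('side','s25')
s=cv2.imread('pics/s25.png');cv2.imwrite('pics/s25d.png',cv2.resize(s[90:180,210:310],None,fx=7.5,fy=6.6,interpolation=2))"
```

```text
time: 23.88
eef_pos: [0.6135, -0.1242, 0.1771]
eef_rot: [0.249, 3.112, -0.001]
wrist_force: [-3.4, 1.1, 10.2]
opening: 0.377
```

View pics/s25d.png

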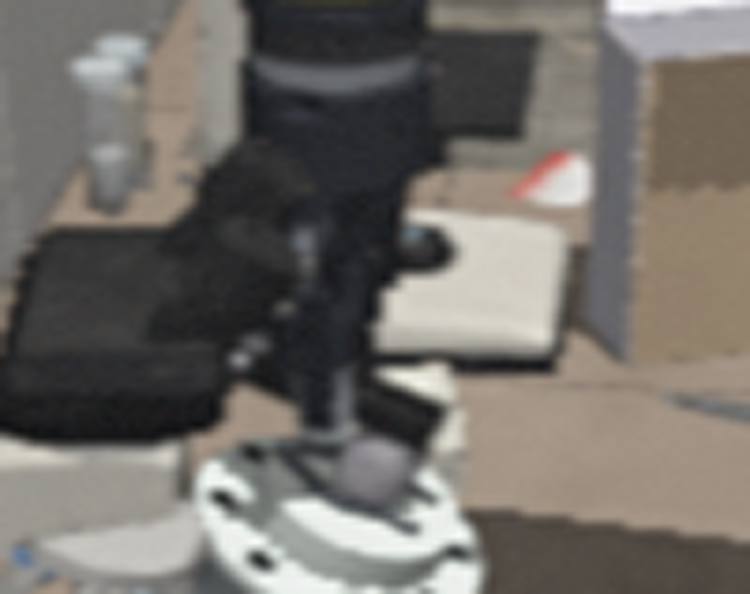

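```bash
python3 -m creep '[{"x":0.8,"y":-0.1,"z":-3,"turn":0},{"x":1,"y":-0.1,"z":-4,"turn":0}]'; python3 -m creep '[{"x":-4,"y":1,"z":15,"turn":0},{"x":-15,"y":4,"z":60,"turn":0},{"x":-60,"y":10,"z":75,"turn":0},{"x":-115,"y":18,"z":70,"turn":0},{"x":-155,"y":25,"z":40,"turn":0},{"x":-155,"y":25,"z":-5,"turn":0},{"x":-155,"y":25,"z":-50,"turn":0},{"x":-155,"y":25,"z":-50,"turn":0}]' -0.388;python3 -c "
from h import *
shot('side','s26')
s=cv2.imread('pics/s26.png');cv2.imwrite('pics/s26d.png',cv2.resize(s[115:185,235:325],None,fx=8.5,fy=8.5,interpolation=2))
shot('wrist','w26')"
```

```text
time: 24.18
eef_pos: [0.6147, -0.1243, 0.1756]
eef_rot: [0.248, 3.109, -0.001]
wrist_force: [-4.1, 0.7, 11.0]
opening: 0.378
time: 25.18
eef_pos: [0.4564, -0.0986, 0.1234]
eef_rot: [0.249, 3.116, 0.0]
wrist_force: [0.1, -0.1, -1.0]
opening: 0.696
```

View pics/s26d.png

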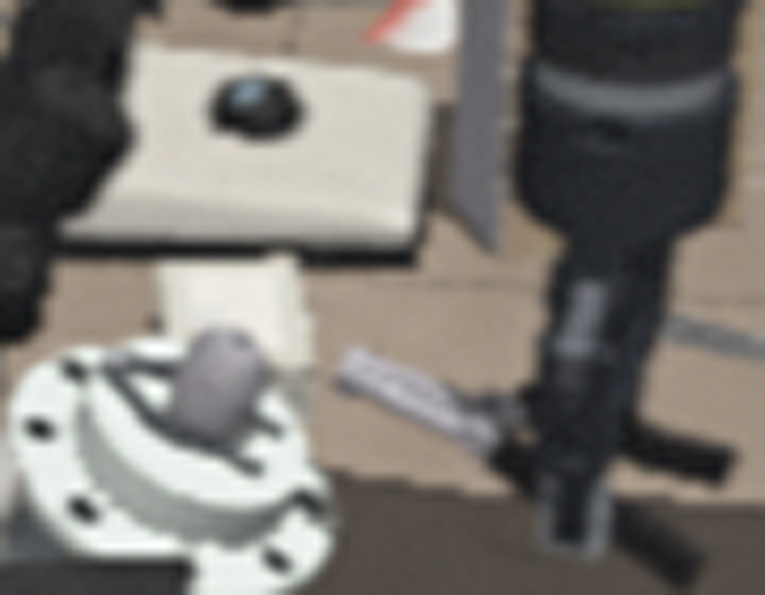

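```bash
python3 - <<'E'
from meas import *
im=cv2.imread('pics/s26.png');cv2.imwrite('pics/s26e.png',cv2.resize(im[150:172,270:300],None,fx=25,fy=25,interpolation=2))
E
```

```text
(no output)
```

View pics/s26e.png

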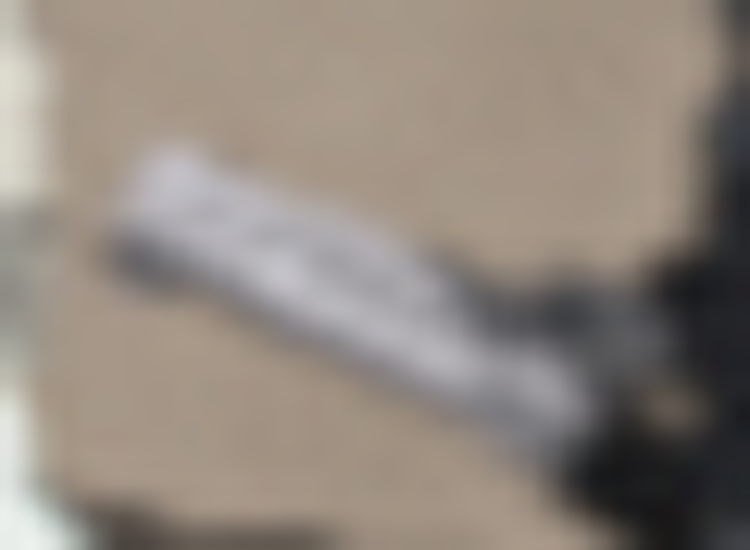

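```bash
python3 - <<'E'
from meas import *
hd=np.radians(-9.2);E=np.load('pics/s26.npz')['eef'];Pp=E*[1,1,0]
h=np.array([np.cos(hd),np.sin(hd),0]);m=np.array([-h[1],h[0],0])
def V(u,v,off): return vp('s26',270+u/25-.48,150+v/25-.48,Pp,hd,off)
A,B=V(190,275,.006),V(540,460,.006);print(A,B,np.degrees(np.arctan2(*(A-B)[::-1])))
A,B=V(175,140,.0),V(430,250,.0);print(A,B,np.degrees(np.arctan2(*(A-B)[::-1])))
pb=V(145,282,.0045);X=Pp+h*pb[0]+m*.0045;X[2]=pb[1];print('pin bottom',X,sf(X),'P',sf(E+[0,0,.0135]),sf(X)-sf(E+[0,0,.0135]))
E
```

```text
[0.08472141 0.16234415] [0.03987477 0.1431982 ] 23.118629953363044
[0.08844788 0.17754883] [0.05599006 0.16718495] 17.70844735740973
pin bottom [ 0.54677537 -0.10869504  0.15941212] [-42.32101715   5.39778219  46.61320922] P [-134.19183326    0.89852808   64.50338591] [ 91.87081611   4.49925412 -17.89017668]
```

```bash
python3 -m creep '[{"x":9,"y":-1.5,"z":-9,"turn":0},{"x":19,"y":-3.2,"z":-16,"turn":0},{"x":28,"y":-5,"z":-21,"turn":0},{"x":31,"y":-5.4,"z":-20.1,"turn":0},{"x":31,"y":-5.4,"z":-20.1,"turn":0}]';python3 -c "
from meas import *
shot('side','s27')
print(sf(np.load('pics/s27.npz')['eef']+[0,0,.0135]))
s=cv2.imread('pics/s27.png');cv2.imwrite('pics/s27d.png',cv2.resize(s[143:180,238:298],None,fx=13,fy=13,interpolation=2))"
```

```text
time: 25.9
eef_pos: [0.4864, -0.104, 0.1042]
eef_rot: [0.249, 3.12, 0.0]
wrist_force: [-8.1, 1.3, -3.9]
opening: 0.695
[-114.62111344    0.37432269   34.27168733]
```

View pics/s27d.png

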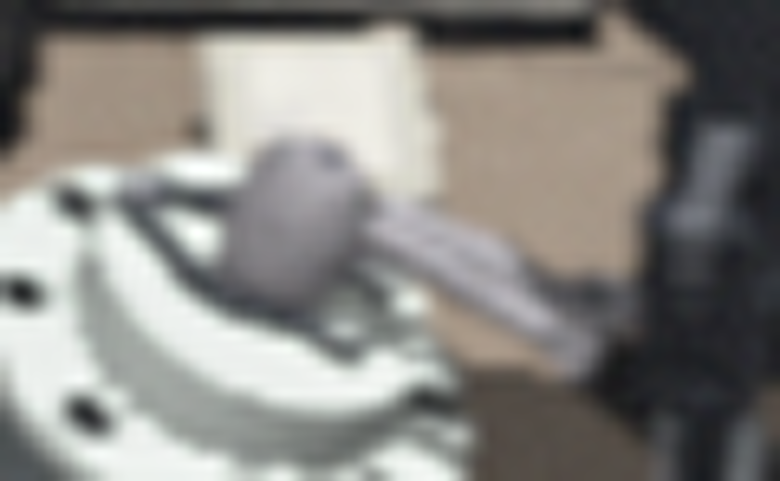

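```bash
python3 -m creep '[{"x":-2.6,"y":0.4,"z":-1.2,"turn":0},{"x":-2.6,"y":0.4,"z":-1.2,"turn":0}]'; python3 -m creep '[{"x":1.6,"y":-0.3,"z":-3.5,"turn":0},{"x":3,"y":-0.5,"z":-6.5,"turn":0},{"x":3,"y":-0.5,"z":-6.5,"turn":0}]';python3 -c "
from meas import *
shot('side','s28')
print(sf(np.load('pics/s28.npz')['eef']+[0,0,.0135]))
s=cv2.imread('pics/s28.png');cv2.imwrite('pics/s28d.png',cv2.resize(s[143:180,238:298],None,fx=13,fy=13,interpolation=2))"
```

```text
time: 26.2
eef_pos: [0.4843, -0.1037, 0.1029]
eef_rot: [0.249, 3.119, 0.0]
wrist_force: [0.1, -0.4, -1.0]
opening: 0.69
time: 26.58
eef_pos: [0.4878, -0.1043, 0.0963]
eef_rot: [0.249, 3.119, -0.0]
wrist_force: [-0.1, 0.4, -1.2]
opening: 0.691
[-116.65332368    0.33116846   26.46774949]
```

View pics/s28d.png

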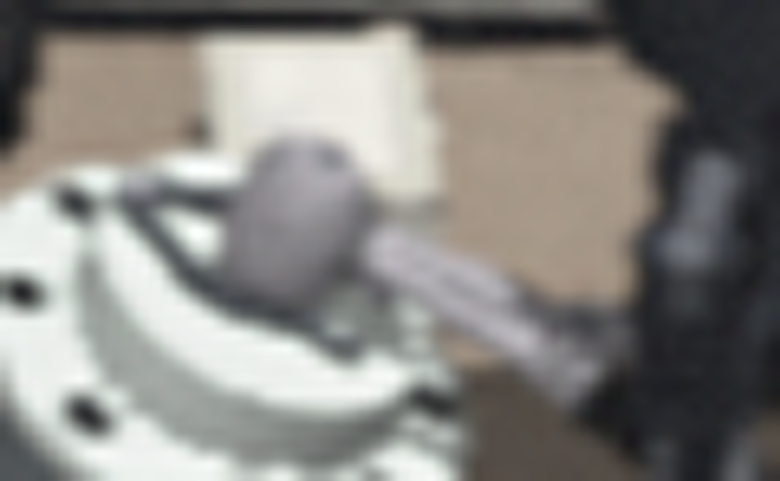

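```bash
python3 -m creep '[{"x":1,"y":-0.2,"z":-3,"turn":0},{"x":2,"y":-0.3,"z":-6,"turn":0},{"x":2,"y":-0.3,"z":-6,"turn":0}]';python3 -c "
from meas import *
shot('side','s29')
print(sf(np.load('pics/s29.npz')['eef']+[0,0,.0135]))
s=cv2.imread('pics/s29.png');cv2.imwrite('pics/s29d.png',cv2.resize(s[143:180,238:298],None,fx=13,fy=13,interpolation=2))"
```

```text
time: 27.0
eef_pos: [0.4896, -0.1046, 0.0901]
eef_rot: [0.249, 3.119, 0.0]
wrist_force: [-0.4, 0.0, -1.7]
opening: 0.692
[-117.68958663    0.33798341   20.08343706]
```

View pics/s29d.png

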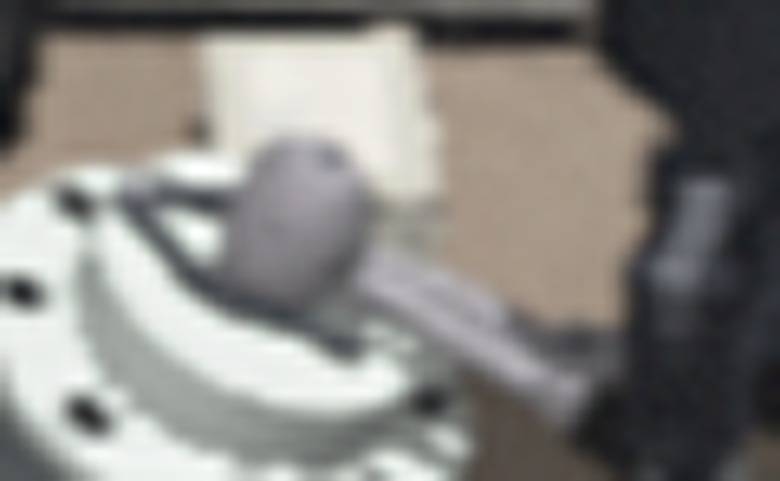

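```bash
python3 -m creep '[{"x":0.6,"y":-0.1,"z":-1.8,"turn":0},{"x":1.2,"y":-0.2,"z":-3.4,"turn":0},{"x":1.2,"y":-0.2,"z":-3.4,"turn":0}]';python3 -c "
from meas import *
shot('side','s30')
print(sf(np.load('pics/s30.npz')['eef']+[0,0,.0135]))
a=cv2.imread('pics/s30.png')[143:180,238:288];b=cv2.imread('pics/s17.png')[143:180,238:288]
cv2.imwrite('pics/s30d.png',np.hstack([cv2.resize(x,None,fx=8,fy=14,interpolation=2) for x in (b,a)]))"
```

```text
time: 27.42
eef_pos: [0.4907, -0.1047, 0.0866]
eef_rot: [0.249, 3.119, 0.0]
wrist_force: [0.3, -0.1, -2.0]
opening: 0.692
[-118.08563328    0.33612664   16.4805987 ]
```

View pics/s30d.png

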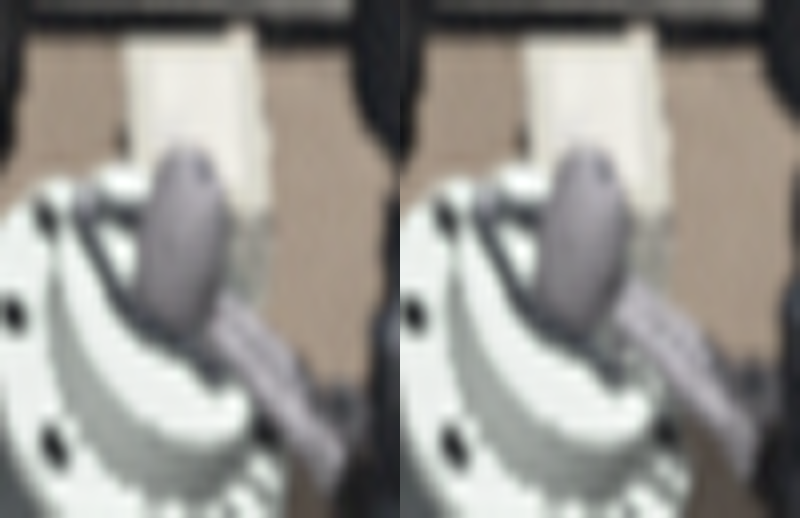

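```bash
python3 -m creep '[{"x":0.9,"y":-0.1,"z":-1.6,"turn":0},{"x":1.8,"y":-0.2,"z":-3,"turn":0},{"x":1.8,"y":-0.2,"z":-3,"turn":0}]';python3 -c "
from meas import *
shot('side','s31')
print(sf(np.load('pics/s31.npz')['eef']+[0,0,.0135]))
a=cv2.imread('pics/s31.png')[143:180,238:288];b=cv2.imread('pics/s17.png')[143:180,238:288]
cv2.imwrite('pics/s31d.png',np.hstack([cv2.resize(x,None,fx=8,fy=14,interpolation=2) for x in (b,a)]))"
```

```text
time: 27.85
eef_pos: [0.4925, -0.1049, 0.0836]
eef_rot: [0.249, 3.119, 0.0]
wrist_force: [-0.3, 0.5, -1.2]
opening: 0.696
[-117.686461      0.44905632   12.94475164]
```

View pics/s31d.png

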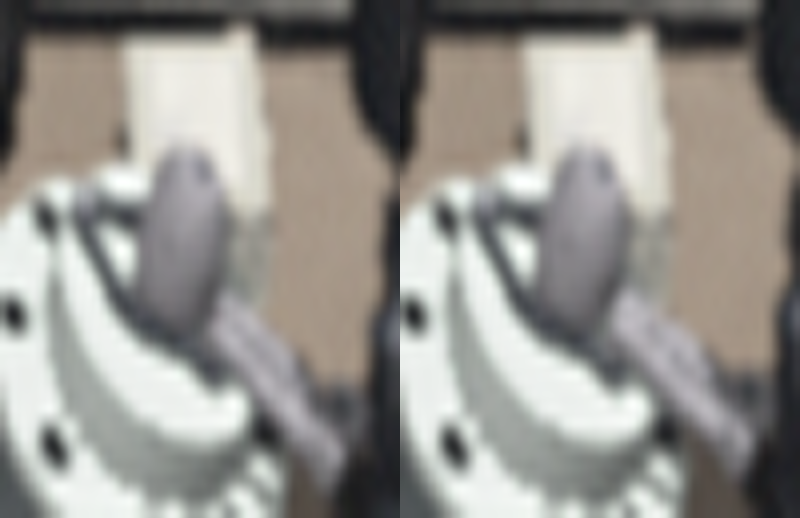

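```bash
python3 -m creep '[{"x":0,"y":0,"z":0,"turn":0},{"x":0,"y":0,"z":0,"turn":0},{"x":0,"y":0,"z":0,"turn":0}]' -0.1;python3 -c "
from meas import *
shot('side','s32');shot('top','t32')
a=cv2.imread('pics/s32.png')[143:180,238:288];b=cv2.imread('pics/s31.png')[143:180,238:288]
cv2.imwrite('pics/s32d.png',np.hstack([cv2.resize(x,None,fx=8,fy=14,interpolation=2) for x in (b,a)]))
a=cv2.imread('pics/t32.png')[145:195,295:350];b=cv2.imread('pics/t18.png')[145:195,295:350]
cv2.imwrite('pics/t32d.png',np.hstack([cv2.resize(x,None,fx=7,fy=7,interpolation=2) for x in (b,a)]))"
```

```text
time: 28.28
eef_pos: [0.4926, -0.1049, 0.0838]
eef_rot: [0.249, 3.119, 0.0]
wrist_force: [0.2, -0.3, -0.7]
opening: 0.556
```

View pics/s32d.png

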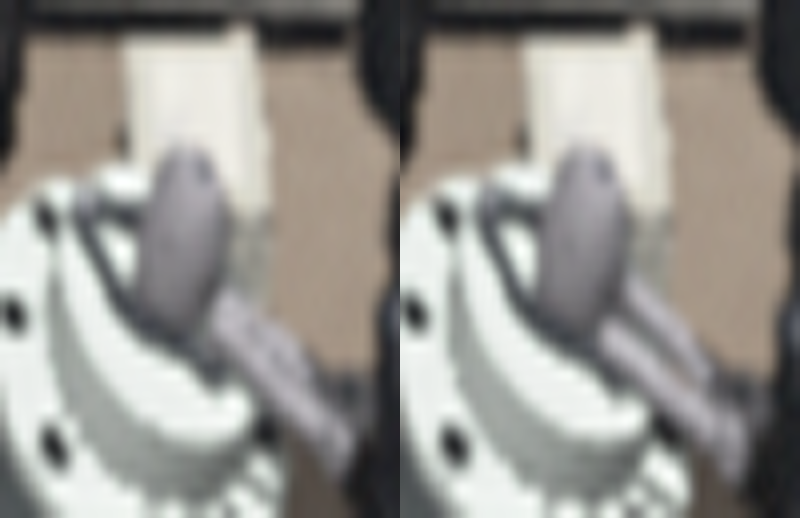

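View pics/t32d.png

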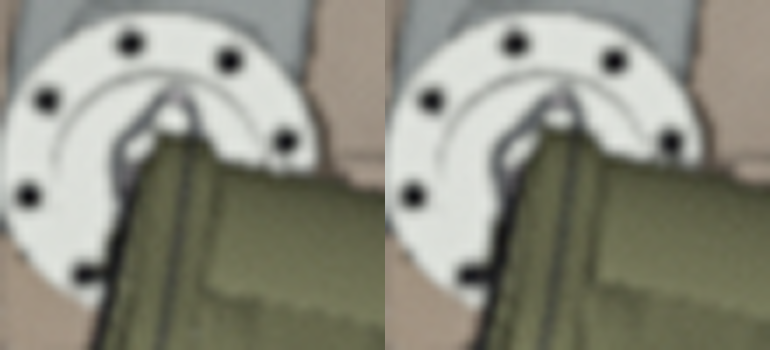

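```bash
python3 -m creep '[{"x":-1.8,"y":0.3,"z":-0.8,"turn":0},{"x":-3.6,"y":0.6,"z":-1.7,"turn":0},{"x":-5.4,"y":0.9,"z":-2.5,"turn":0},{"x":-5.4,"y":0.9,"z":-2.5,"turn":0}]';python3 -c "
from meas import *
shot('side','s33');shot('top','t33')
a=cv2.imread('pics/s33.png')[143:180,238:288];b=cv2.imread('pics/s32.png')[143:180,238:288]
cv2.imwrite('pics/s33d.png',np.hstack([cv2.resize(x,None,fx=8,fy=14,interpolation=2) for x in (b,a)]))
a=cv2.imread('pics/t33.png')[145:195,295:350];b=cv2.imread('pics/t32.png')[145:195,295:350]
cv2.imwrite('pics/t33d.png',np.hstack([cv2.resize(x,None,fx=7,fy=7,interpolation=2) for x in (b,a)]))"
```

```text
time: 28.88
eef_pos: [0.4866, -0.1039, 0.0811]
eef_rot: [0.249, 3.12, 0.0]
wrist_force: [-1.1, -0.8, -0.2]
opening: 0.556
```

View pics/s33d.png

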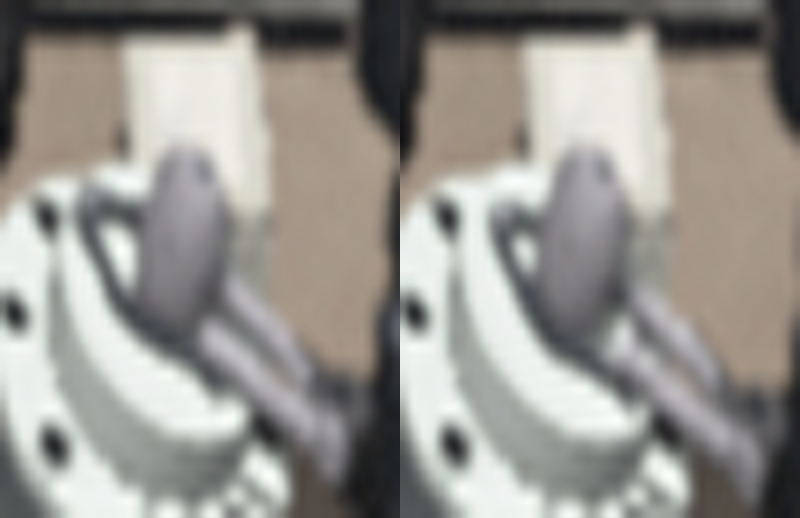

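View pics/t33d.png

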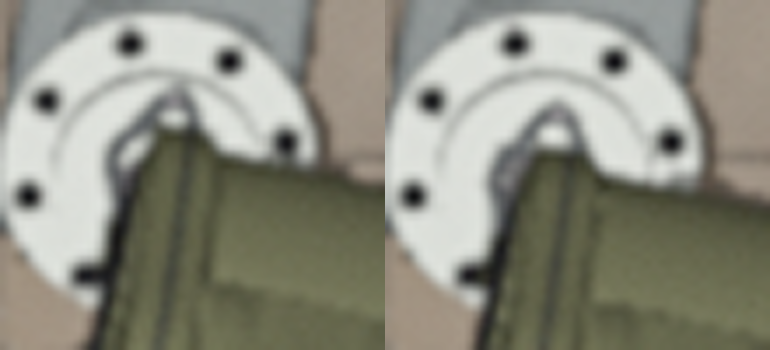

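```bash
python3 -m creep '[{"x":-0.5,"y":0.1,"z":-0.2,"turn":0},{"x":-0.9,"y":0.1,"z":-0.4,"turn":0},{"x":-0.9,"y":0.1,"z":-0.4,"turn":0},{"x":-0.9,"y":0.1,"z":-0.4,"turn":0}]' -0.388; python3 -m creep '[{"x":-2,"y":0.3,"z":3,"turn":0},{"x":-4,"y":0.6,"z":7,"turn":0},{"x":-7,"y":1.2,"z":14,"turn":0},{"x":-14,"y":2.4,"z":30,"turn":0},{"x":-35,"y":6,"z":55,"turn":0},{"x":-60,"y":10,"z":80,"turn":0},{"x":-60,"y":10,"z":80,"turn":0}]';python3 -c "
from meas import *
shot('side','s34');shot('top','t34')
a=cv2.imread('pics/s34.png')[143:180,238:288]
cv2.imwrite('pics/s34d.png',cv2.resize(a,None,fx=15,fy=15,interpolation=2))
a=cv2.imread('pics/t34.png')[145:195,295:350]
cv2.imwrite('pics/t34d.png',cv2.resize(a,None,fx=11,fy=11,interpolation=2))"
```

```text
time: 29.48
eef_pos: [0.486, -0.1039, 0.0807]
eef_rot: [0.249, 3.12, 0.0]
wrist_force: [0.3, 0.2, -0.3]
opening: 0.692
time: 30.35
eef_pos: [0.4244, -0.0936, 0.1624]
eef_rot: [0.249, 3.119, -0.0]
wrist_force: [0.2, -0.4, -2.2]
opening: 0.694
```

View pics/s34d.png

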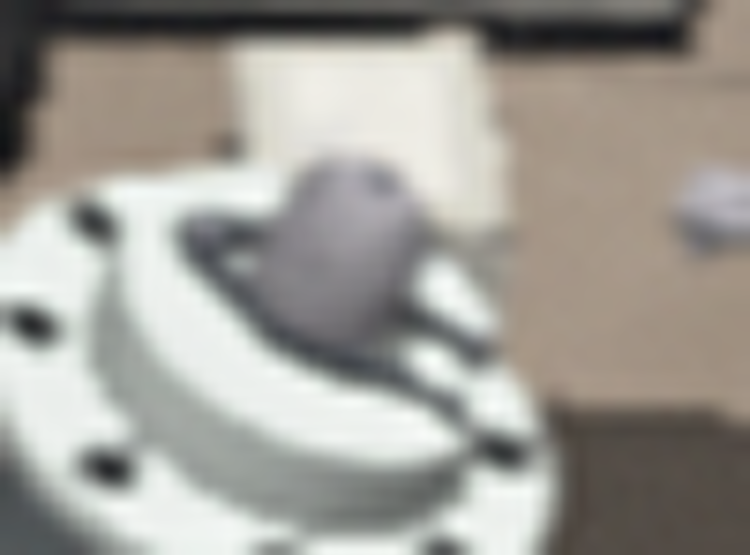

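View pics/t34d.png

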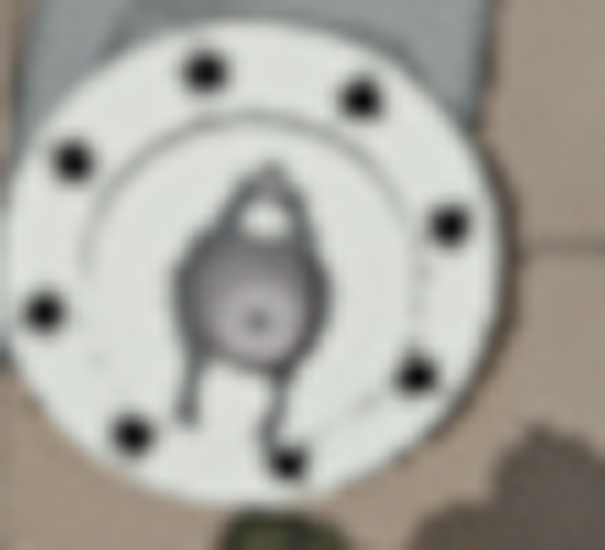

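```bash
python3 -m creep '[{"x":-30,"y":15,"z":40,"turn":0},{"x":-65,"y":60,"z":55,"turn":0.05},{"x":-75,"y":118,"z":55,"turn":0.12},{"x":-75,"y":177,"z":55,"turn":0.2},{"x":-75,"y":235,"z":55,"turn":0.28},{"x":-68,"y":290,"z":55,"turn":0.356},{"x":-45,"y":335,"z":55,"turn":0.356},{"x":-5,"y":362,"z":40,"turn":0.356},{"x":14,"y":366,"z":0,"turn":0.356},{"x":14,"y":366,"z":-50,"turn":0.356},{"x":14,"y":366,"z":-65,"turn":0.356},{"x":14,"y":366,"z":-65,"turn":0.356}]'; python3 -c "
from meas import *
shot('side','s35');shot('wrist','w35')
a=cv2.imread('pics/s35.png')[200:330,210:350]
cv2.imwrite('pics/s35d.png',cv2.resize(a,None,fx=5.5,fy=4.6,interpolation=2))"
```

```text
time: 31.95
eef_pos: [0.4389, 0.2716, 0.0949]
eef_rot: [-0.307, 3.117, 0.001]
wrist_force: [0.3, -0.2, -1.1]
opening: 0.699
```

View pics/s35d.png

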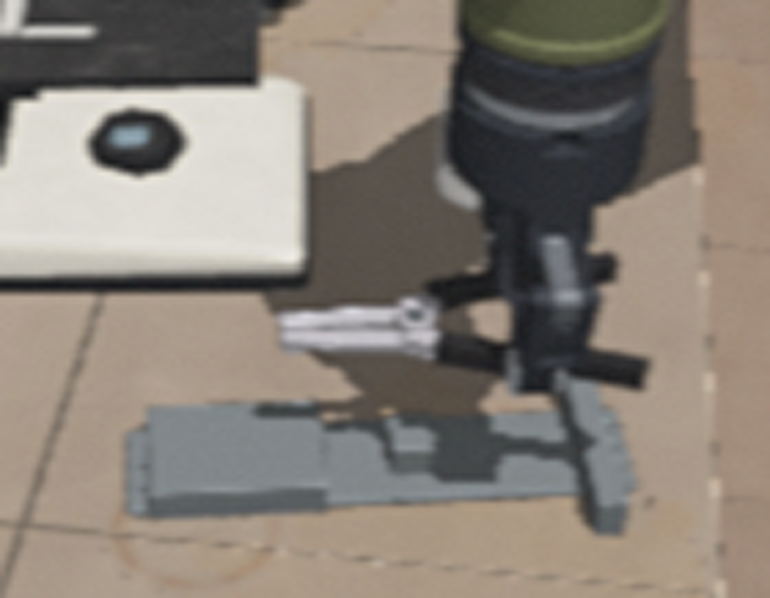

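View pics/w35.png

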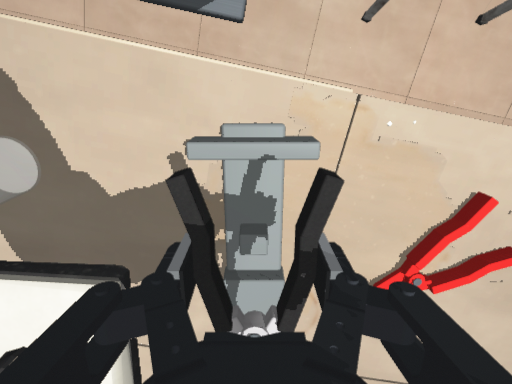

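```bash
python3 -m creep '[{"x":0,"y":1,"z":-30,"turn":0},{"x":0,"y":1,"z":-55,"turn":0},{"x":0,"y":1,"z":-62,"turn":0},{"x":0,"y":1,"z":-68,"turn":0},{"x":0,"y":1,"z":-72,"turn":0},{"x":0,"y":1,"z":-72,"turn":0}]'; python3 -c "
from meas import *
shot('side','s36')
a=cv2.imread('pics/s36.png')[240:330,220:340]
cv2.imwrite('pics/s36d.png',cv2.resize(a,None,fx=6,fy=6,interpolation=2))"
```

```text
time: 32.8
eef_pos: [0.4412, 0.274, 0.0257]
eef_rot: [-0.307, 3.111, 0.006]
wrist_force: [-0.7, 0.0, -2.4]
opening: 0.695
```

View pics/s36d.png

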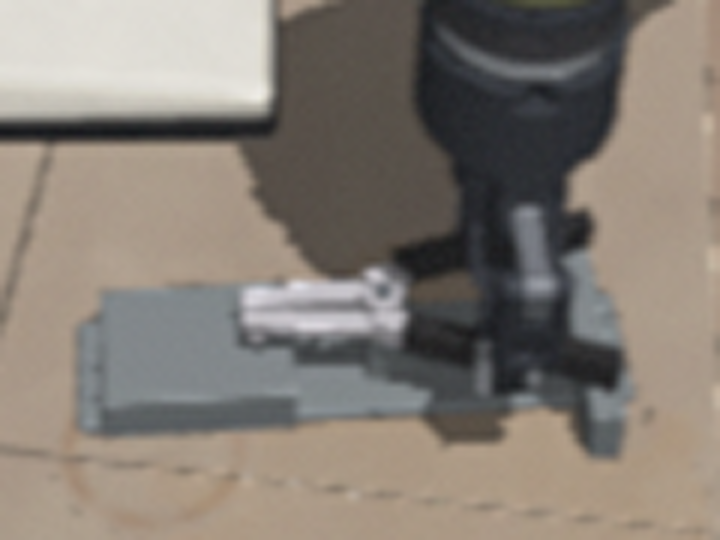

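```bash
python3 -m creep '[{"x":-1,"y":-1,"z":-3,"turn":0},{"x":-2,"y":-1,"z":-6,"turn":0},{"x":-2,"y":-1,"z":-8,"turn":0},{"x":-2,"y":-1,"z":-8,"turn":0}]'; python3 -c "
from meas import *
shot('side','s37')
a=cv2.imread('pics/s37.png')[240:330,220:340]
cv2.imwrite('pics/s37d.png',cv2.resize(a,None,fx=6,fy=6,interpolation=2))"
```

```text
time: 33.35
eef_pos: [0.44, 0.2733, 0.0196]
eef_rot: [-0.306, 3.109, 0.007]
wrist_force: [-2.1, -2.2, 13.2]
opening: 0.696
```

View pics/s37d.png

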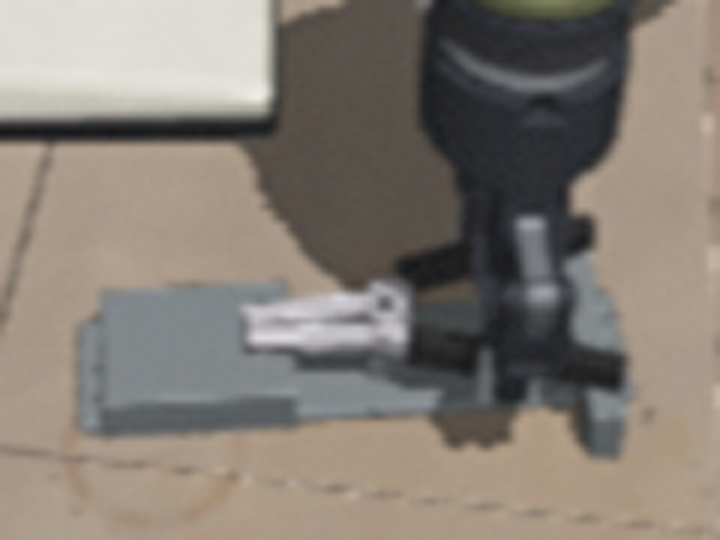

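```bash
python3 -m creep '[{"x":0,"y":0,"z":0,"turn":0},{"x":0,"y":0,"z":0,"turn":0},{"x":0,"y":0,"z":0,"turn":0},{"x":0,"y":0,"z":0,"turn":0}]' -1; python3 -m creep '[{"x":0,"y":0,"z":15,"turn":0},{"x":0,"y":0,"z":45,"turn":0},{"x":-10,"y":0,"z":90,"turn":0},{"x":-40,"y":-5,"z":140,"turn":0},{"x":-40,"y":-5,"z":170,"turn":0},{"x":-40,"y":-5,"z":170,"turn":0}]'; python3 -c "
from meas import *
shot('side','s38');shot('top','t38');shot('wrist','w38')
a=cv2.imread('pics/s38.png')[130:330,200:350]
cv2.imwrite('pics/s38d.png',cv2.resize(a,None,fx=4,fy=3,interpolation=2))"
```

```text
time: 33.9
eef_pos: [0.4398, 0.2732, 0.0193]
eef_rot: [-0.306, 3.11, 0.006]
wrist_force: [0.1, 0.3, 0.2]
opening: 1.0
time: 34.65
eef_pos: [0.4015, 0.2695, 0.193]
eef_rot: [-0.306, 3.103, 0.012]
wrist_force: [0.8, -0.1, -0.0]
opening: 0.998
```

View pics/s38d.png

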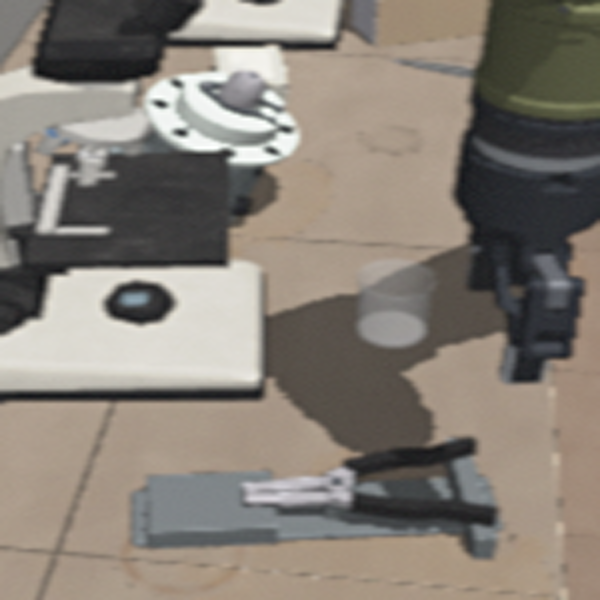

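View pics/w38.png

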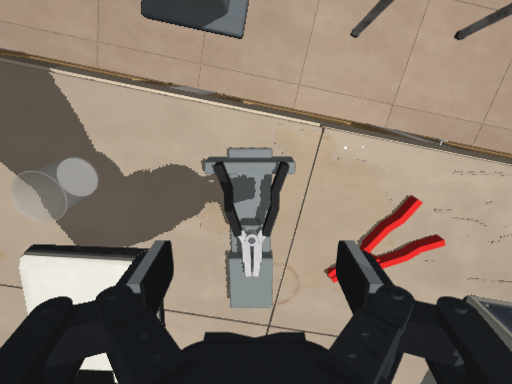

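View pics/t38.png

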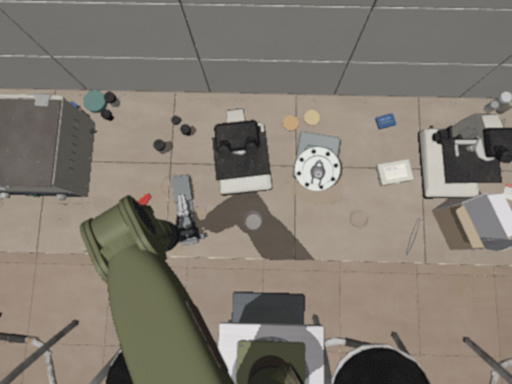

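```bash
python3 - <<'E'
from meas import *
pv=plane('w38',251,240,.043);tp=plane('w38',250,277,.043);d=(tp-pv);print('pivot',pv,'heading',np.degrees(np.arctan2(d[1],d[0])))
q2=lambda u,v:(295+u/11-.45,145+v/11-.45)
for nm,(u,v) in dict(apex=(270,158),kL=(172,290),kR=(330,300),eL=(185,425),eR=(268,445)).items(): print(nm,pln('t34',*q2(u,v),10).round(1))
print(tri(('w38',251,240),('side0' if 0 else 's38',200+343/4-.4,130+478/3-.4)))
E
```

```text
pivot [0.48116026 0.28135477 0.043     ] heading 9.619443894446695
apex [36.7  3.5 10. ]
kL [-2.5 21.5 10. ]
kR [  2.4 -19.4  10. ]
eL [-37.9  11.   10. ]
eR [-39.2 -11.5  10. ]
(array([0.4796584 , 0.28112788, 0.04550331]), [np.float64(7.021493636260224e-05), np.float64(7.021493636259079e-05)])
```

Pliers pivot is 2 mm from its start place with about the same heading. The ring is centred within about 1 mm. Handing in.

```bash
python3 -c "
from h import *
print(r.finish_job())"
```

```text
the job is handed in; nothing more can be done
None
```

I handed the job in at about 35 s of the 54 s. The ring is shut in the groove, the drum is held in and the pliers are back on their rest. No verdict was reported, so this rests on my own checks.

**What I did**
- **Pick-up and tilt:** I squeezed the pliers, which spread the ring, and lifted both clear of the rest. The moves cannot tilt the tool, so I pressed the jaws on the shaft's end until the pliers had pivoted about 25° in the grip. I then slid the ring down the shaft, pushing the drum in about 10 mm by the images.
- **First release was not right:** The ring closed about 7 mm off-centre, stayed wedged slightly open, and the drum stayed about 9 mm in. The wrist camera showed this.
- **Correction:** On a first attempt to go back the jaws bumped the shaft and the pliers pitched too far up, so I reset their tilt by pressing the handles on the shaft's end. I went back in between the ears, spread the ring slightly, pulled it about 6 mm towards the robot and released it again.

**Last checks**
- **Ring:** It is centred to about 1 mm and its ears have closed up.
- **Drum:** It rose to about 6 mm in, as the task describes, measured by eye from one side view.
- **Pliers:** They are level on the rest, with the pivot about 2 mm from its start place and the heading within about 2°.
- **Bystanders:** The beaker looks unmoved in the last views, and nothing touched the slide box. I never picked out the objective case in the pictures, so I did not check it.

**Not confirmed:** Ring angle, squareness and the off-ring condition were judged from the pictures only. If the wedged first release counted as step 3, the later re-spreading came after it.

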